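Unpile the bench and set up the shaker

ROBOT

A 7-joint arm with a two-finger parallel gripper is mounted at the origin on a cart in front of the work surface, level with it; the furniture and walls round the work are solid. World frame = base frame: x ahead of the robot, y to its left, z up, the work surface at z = 0. Lengths are in m, angles in rad, forces in N, time in s.
With the tool pointing down it reaches from about 0.425 to 0.925 m from the base axis. Payload 6.8 kg.
Tool frame: the origin (TCP) lies at the centre of the arm's flange, where the gripper is bolted on; the fingertips stand 173 mm ahead of it and the grasp point (between the pads) lies 155 mm ahead of it; z points along the fingers, y is the direction in which the jaws open and shut (so a half turn about z gives the same grasp; the last joint's range is limited). The gripper opens to 85 mm and grips with 20 to 120 N. Pads are 22 mm wide; open, the fingers measure 114 mm over their backs; the gripper's body (76 mm by 85 mm) begins 54 mm behind the grasp point. The pads swing forward as they close: fully open they stand 13 mm farther back than shut.
Start: joints at [-1.312, 0.477, 0.022, 1.555, -0.011, 1.109, -0.083], TCP at [0.242, 0.63, 0.405] pointing down, gripper open.
Joint ranges: [-2.96, 2.96], [-0.34, 2.1], [-1.41, 1.46], [0.24, 2.44], [-1.37, 4.51], [0.17, 1.92], [-2.96, 2.96]. Speed limits (rad/s): [2.39, 2.39, 3.14, 3.14, 3.14, 3.14, 3.14].

INTERFACE

Orientations are given as a rotation vector (axis times angle).
In Python, from bench import readout, grab_frame, camera_model, r gives the robot as it stands.
- The arm moves only by the tool apply_moves, never from a script. Its argument "deltas" is a list of rows, each an object with "xyz": the shift along the world's x, y, z in m, a list of three; "turn": the turn about the world's z in rad. In form: [{"xyz": [dx, dy, dz], "turn": turn}, ...]. A call has 1 to 12 rows; each row shifts and turns the commanded pose from where the row before left it; what a row does not reach is not made up. A row lasts 1/12 s, in which the tool goes at most 41.7 mm and 7.16 degrees, less where a joint would pass 70% of its speed; a pose out of reach is approached as far as the arm can. A call with a gripper value outside its range is refused whole. "claw" is the gripper's target within -1 to 1 (shut at 1, half-way at 0, fully open at -1), set as the call begins (left out, the last holds). The fingers move at their own pace and stop on an object; "squeeze" is the grip in N (left out, the last holds). Time passes only in rows, so rows that do not move let the fingers close. It gives the time, the measured TCP pose, the force and the opening at its end, in the units of the state.
- readout.get_obs(): the state, without advancing time (a new reading comes with each control period).
- grab_frame(name): name is "scene" or "side" or "wrist"; returns the picture (384x512x3 uint8, red, green, blue); there is no depth.
- camera_model(name): a dict with "intrinsics" (3x3 intrinsics, pixels), "k1" (the pictures are not rectified: a ray, as slopes to the right and down, at radius r is drawn at 1 + k1 r^2 times it, then the intrinsics apply), "R" (3x3) and "t" (3): a world point X has camera coordinates R X + t. Camera axes: x right, y down, z forward; pixel columns grow to the right and rows downward; lengths in m; the calibration is good to about 2 mm. A picture is of the moment at which its call begins: read the wrist's pose just before it. camera_model takes no time and is no camera call; for the wrist camera it gives the pose at the moment of the call.
- r.hand_in(): hands the job in, once; it reports no verdict.
The state is a dict: "clock": time; "joints": joint angles; "qvel": joint speeds; "tau": joint torques, N m; "tcp_pos": TCP position; "orientation": TCP orientation; "contact_force": force on the tool from outside, world axes, zero at the start; "moment": the same for the moment, N m; "grip_width": finger opening in m.
Only numpy, scipy, OpenCV 4.12 (cv2) and the standard library are available. Lean on these libraries where they do the work, as an engineer would, in place of code of your own. Each camera call takes 0.05 s, during which the arm holds its last target.

TASK

Someone has piled things up on the bench. Take the pile apart from the top down and set each thing upright on its own place: the vial in the round white dish, the small carton in the steel tray, the timer in the middle of the square cork mat, and last the aluminium tube block on the shaker, pressed fully home over its two pegs. Do not let the vial fall over and leave the beaker and the brown bottle where they stand.

Things in the scene. Friction and masses are not known exactly. Their poses are not given: they have to be found in the camera images.
- vial: small cylindrical vial, off-white with a black screw cap, 25 mm in diameter and 47 mm high; loose, stands on top of the pile. Origin: centre of its underside; z up along its axis.
- small_carton: plain brown closed carton, 40 mm (its x) by 45 mm (its y) by 30 mm high; loose, lies under the vial on the timer. Origin: centre of its underside; z up.
- timer: flat square white bench timer, 63 x 63 mm, 19 mm high at its flat sides (21 mm over the buttons); loose, lies under the carton on the tube block. Origin: centre of its underside; z up.
- tube_block: solid aluminium block with tube wells in its top, 110 mm (its x) by 60 mm (its y) by 36 mm high, about 0.35 kg; loose, at the bottom of the pile on the bench. Its underside has two square sockets, 18 mm wide and 20 mm deep, at y = 0, x = +34 and -34 mm. Origin: centre of its underside; z up.
- shaker: low white bench shaker with a grey platform of 138 mm (its x) by 104 mm (its y); fixed to the bench. The flat platform top is 40 mm above its origin. Two upright steel pegs stand on it at y = 0, x = +34 and -34 mm: 12 mm in diameter, 14 mm high, the upper 8 mm tapering to 5 mm. The tube block fits over them either way round, about 3 mm loose. A black knob sticks out at the front (-x). Origin: centre of its underside; z up.
- cork_mat: square cork mat, 90 x 90 mm, 5 mm thick; fixed. Origin: centre of its underside; z up, x and y along its sides.
- tray: shallow open steel tray, 90 mm (its x) by 130 mm (its y), with a lug of 7 mm at each short end; rim 12 mm high, walls and floor 3 mm thick; fixed. Origin: centre of its underside; z up.
- dish: low round white porcelain dish, open, 68 mm in diameter at the rim (60 at the foot), rim 12 mm high, floor and wall 3 mm thick; fixed. Origin: centre of its underside; z up.
- beaker: bystander: glass beaker with a spout, about 60 mm in diameter and 67 mm high; loose, to be left alone. Origin: centre of its underside.
- brown_bottle: bystander: small brown glass bottle with a white cap, 37 mm in diameter and 83 mm high; loose, to be left alone. Origin: centre of its underside.
There are look-alikes about, which are no part of the job. There is more than one size of the vial; the one meant has the size given above.

How it is judged:
On the way, in this order (a step that is already met when the one before it is completed fails the run):
1. vial stands released in the dish (horizontal distance between vial and dish below 0.016 m and z of vial in the frame of dish between 0.001 and 0.006 m and angle between vial's own z axis and vertical below 0.12 rad and linear speed of vial below 0.02 m/s and contact force between vial and the fingers below 0.1 N), for 0.2 s.
2. carton rests released in the tray (x of small_carton in the frame of tray between -0.026 and 0.026 m and y of small_carton in the frame of tray between -0.046 and 0.046 m and z of small_carton in the frame of tray between 0 and 0.007 m and angle between small_carton's own z axis and vertical below 0.12 rad and linear speed of small_carton below 0.02 m/s and contact force between small_carton and the fingers below 0.1 N), for 0.2 s.
3. timer lies released on the cork mat (horizontal distance between timer and cork_mat below 0.015 m and z of timer in the frame of cork_mat between 0.003 and 0.009 m and angle between timer's own z axis and vertical below 0.12 rad and linear speed of timer below 0.02 m/s and contact force between timer and the fingers below 0.1 N), for 0.2 s.
4. tube block sits home on the shaker pegs, released (horizontal distance between tube_block and shaker below 0.006 m and z of tube_block in the frame of shaker between 0.037 and 0.043 m and angle between the y axis of tube_block and the y axis of shaker, either way round below 0.12 rad and angle between tube_block's own z axis and vertical below 0.04 rad and linear speed of tube_block below 0.02 m/s and contact force between tube_block and the fingers below 0.1 N), for 0.2 s.
At the end, for the whole second after the job is handed in: All released, at rest: vial upright in dish, within 16 mm of centre; carton flat in tray; timer flat on mat, within 15 mm of centre; tube block level on shaker platform over both pegs (down within 3 mm, 6 mm of centre, lined up within 0.12 rad) (horizontal distance between vial and dish below 0.016 m and z of vial in the frame of dish between 0.001 and 0.006 m and angle between each of vial, small_carton, timer's own z axis and vertical below 0.12 rad and linear speed of each of vial, small_carton, timer, tube_block below 0.02 m/s and x of small_carton in the frame of tray between -0.026 and 0.026 m and y of small_carton in the frame of tray between -0.046 and 0.046 m and z of small_carton in the frame of tray between 0 and 0.007 m and horizontal distance between timer and cork_mat below 0.015 m and z of timer in the frame of cork_mat between 0.003 and 0.009 m and horizontal distance between tube_block and shaker below 0.006 m and z of tube_block in the frame of shaker between 0.037 and 0.043 m and angle between the y axis of tube_block and the y axis of shaker, either way round below 0.12 rad and angle between tube_block's own z axis and vertical below 0.04 rad); the robot touches nothing.
It fails at once if the vial falls over (angle between vial's own z axis and vertical above 0.8 rad).
It fails at once if the beaker is moved more than 30 mm (distance of beaker from where it was at the start of the episode above 0.03 m).
It fails at once if the brown bottle is moved more than 30 mm (distance of brown_bottle from where it was at the start of the episode above 0.03 m).
It also fails if it takes over 136 s, if anything falls off the work surface, if the arm or the gripper's body presses on something with over 40 N, if the wrist force passes 120 N, or if a joint passes its speed limit or range.

## Working session

There is one attempt and no reset: what is moved stays moved. The work goes in short steps, Python scripts to look and compute and a tool call to move; the robot and the scene stay as the last step left them, time stands still between calls to the robot, and variables do not carry over. Pictures are saved under pics/ and viewed, and the job is handed in when it is done.

Besides the shell and the picture viewer there is one more tool, called as name([rows], argument=value, ...), one row to a line, values as JSON. apply_moves: Moves the arm, as the interface text tells. Its arguments: {"type":"object","properties":{"deltas":{"type":"array"},"claw":{"type":"number"},"squeeze":{"type":"number"}},"required":["deltas"]}

```bash
ls; mkdir -p pics; python3 - <<'E'
from bench import readout, grab_frame, camera_model, r
import cv2
for n in ["scene","side","wrist"]:
    f=grab_frame(n); cv2.imwrite(f"pics/{n}0.png",cv2.resize(f[:,:,::-1],(768,576),interpolation=cv2.INTER_CUBIC)); cv2.imwrite(f"pics/raw_{n}0.png",f[:,:,::-1])
    m=camera_model(n);print(n,m)
print(readout.get_obs())
E
```

```text
pics
scene {'intrinsics': array([[475.73888109,   0.        , 253.04218025],
       [  0.        , 475.73888109, 199.63382577],
       [  0.        ,   0.        ,   1.        ]]), 'k1': 0.06532216621912638, 'R': array([[ 0.60985124, -0.79250732, -0.00368987],
       [-0.5408584 , -0.41278991, -0.73285516],
       [ 0.57926994,  0.44892832, -0.68037468]]), 't': array([-0.29144093,  0.36388846,  0.90825251])}
side {'intrinsics': array([[414.16146102,   0.        , 246.80978538],
       [  0.        , 414.16146102, 189.83657553],
       [  0.        ,   0.        ,   1.        ]]), 'k1': 0.00252021009208299, 'R': array([[-0.87757998, -0.47903859, -0.01937535],
       [-0.25835846,  0.50657287, -0.82257817],
       [ 0.40386172, -0.71687234, -0.56832188]]), 't': array([0.50942552, 0.19035511, 1.14125043])}
wrist {'intrinsics': array([[308.87052229,   0.        , 253.64070771],
       [  0.        , 308.87052229, 195.0928583 ],
       [  0.        ,   0.        ,   1.        ]]), 'k1': 0.029385714362851662, 'R': array([[ 0.35852693,  0.93351704, -0.00209444],
       [ 0.88890092, -0.34070459,  0.30622791],
       [ 0.28515539, -0.1116527 , -0.95195592]]), 't': array([-0.67340474, -0.0387452 ,  0.37973358])}
{'clock': 0.15, 'joints': array([-1.3120665 ,  0.47757584,  0.02234145,  1.55622033, -0.01148779,
        1.10930252, -0.08308206]), 'qvel': array([-5.25899265e-05, -1.54475517e-03,  3.66134626e-04, -1.33984540e-03,
       -2.61000681e-03,  4.13436201e-04,  2.00731186e-03]), 'tau': array([ 2.55353938e-03, -5.96924651e+01,  1.61013532e+00, -2.81490362e+01,
        1.26407316e-02,  6.53981187e-03, -1.61128395e-05]), 'tcp_pos': array([0.24200488, 0.62989156, 0.40397355]), 'orientation': array([-5.72891578e-01, -3.08876354e+00,  2.15163295e-03]), 'contact_force': array([-0.7161723 ,  0.30158264,  0.48083808]), 'moment': array([-0.00996315, -0.00180525, -0.02018137]), 'grip_width': 0.08543297117703483}
```

View pics/scene0.png

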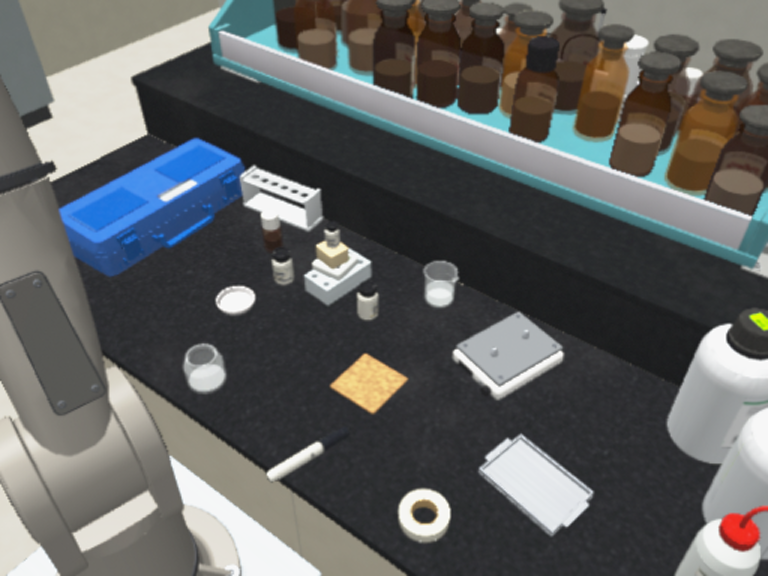

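View pics/side0.png

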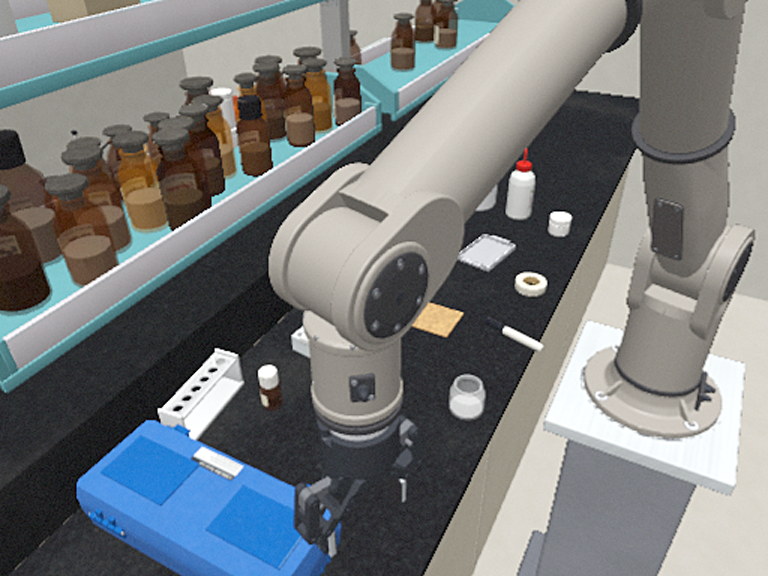

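View pics/wrist0.png

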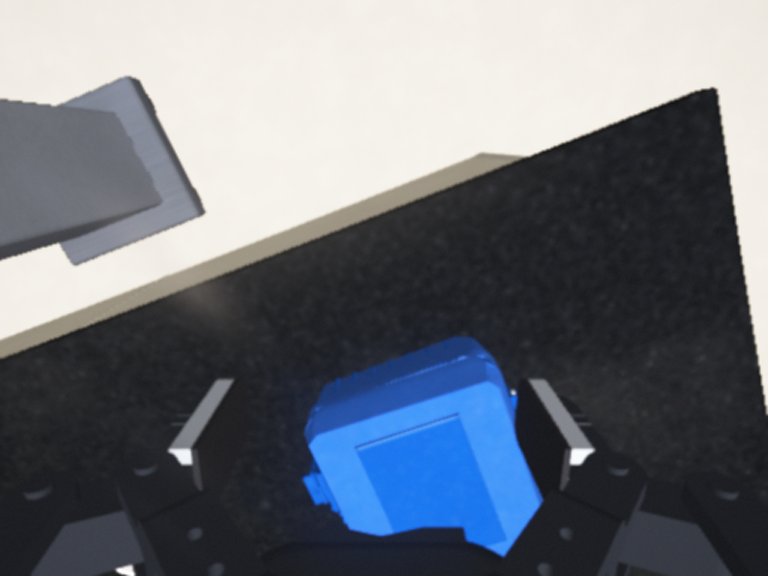

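The scene picture shows the pile at about (338,265), the dish at (236,300), the cork mat at (369,383), the shaker at (508,355) and the tray at (536,483). The beaker is at (440,285), or possibly the glass at (205,368), and look-alike vials stand at (283,267) and (368,302). I'll enlarge the crops.

```bash
cat > h.py <<'E'
import numpy as np, cv2
from scipy.optimize import least_squares
def pix(m,X):
    X=np.atleast_2d(X); c=X@np.array(m['R']).T+m['t']; s=c[:,:2]/c[:,2:]
    s=s*(1+m['k1']*(s**2).sum(1,keepdims=True)); K=m['intrinsics']
    return np.c_[K[0,0]*s[:,0]+K[0,2],K[1,1]*s[:,1]+K[1,2]]
def ray(m,u,v):
    K=m['intrinsics']; d=np.array([(u-K[0,2])/K[0,0],(v-K[1,2])/K[1,1]]); s=d.copy()
    for _ in range(20): s=d/(1+m['k1']*(s@s))
    R=np.array(m['R']); return -R.T@m['t'], R.T@np.array([s[0],s[1],1])
def onz(m,u,v,z):
    o,d=ray(m,u,v); return o+d*(z-o[2])/d[2]
def crop(img,x0,y0,w,h,k,name):
    c=img[y0:y0+h,x0:x0+w]; c=cv2.resize(c,None,fx=k,fy=k,interpolation=cv2.INTER_CUBIC)
    for i in range(0,w,10):
        cv2.line(c,(i*k,0),(i*k,5 if i%50 else 12),(0,0,255),1)
        if i%20==0: cv2.putText(c,str(x0+i),(i*k,22),0,.35,(0,255,255),1)
    for i in range(0,h,10):
        cv2.line(c,(0,i*k),(5,i*k),(0,0,255),1)
        if i%20==0: cv2.putText(c,str(y0+i),(8,i*k+4),0,.35,(0,255,255),1)
    cv2.imwrite(name,c)
E
python3 - <<'E'
import cv2
from h import crop
im=cv2.imread('pics/raw_scene0.png')
crop(im,135,130,130,95,6,'pics/c1.png')
crop(im,200,205,200,150,4,'pics/c2.png')
E
```

```text
(no output)
```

View pics/c1.png

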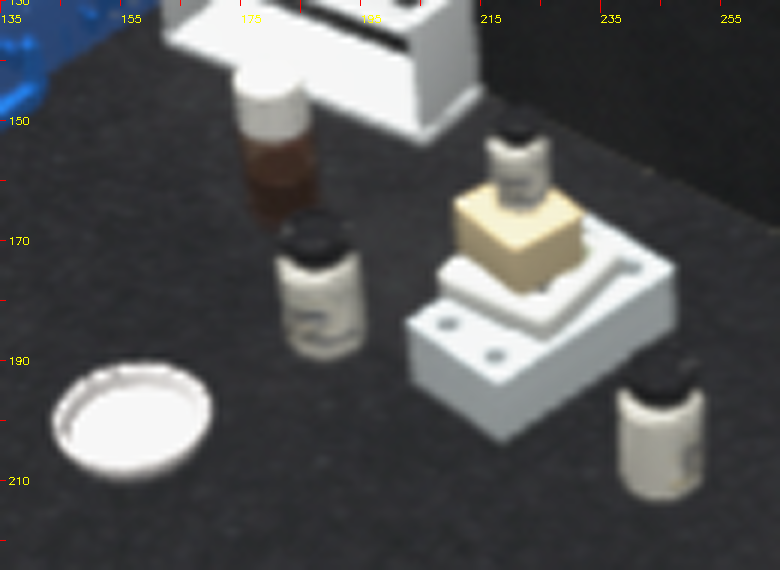

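View pics/c2.png

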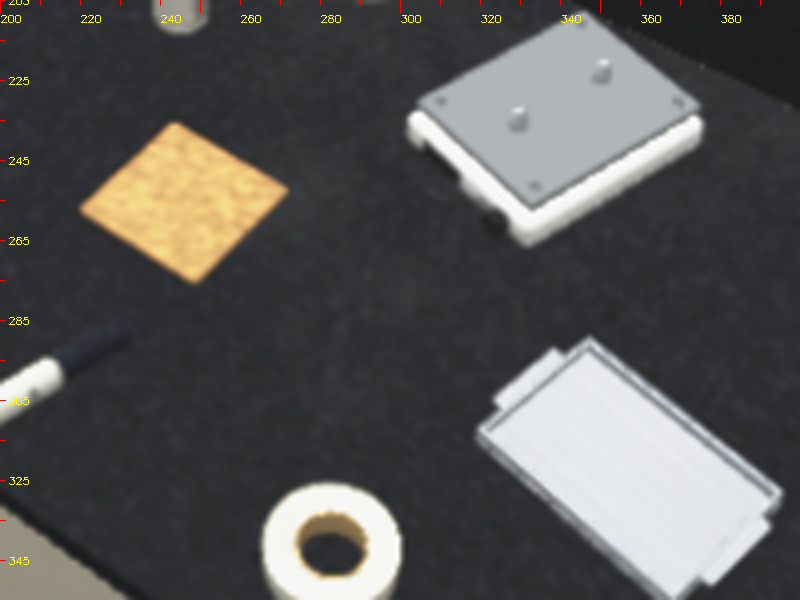

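```bash
cat > m1.py <<'E'
from h import *
from bench import camera_model
m=camera_model('scene')
def fit(pts,name,x0):
    # pts: list of (local xyz, uv)
    L=np.array([p[0] for p in pts],float); U=np.array([p[1] for p in pts],float)
    def f(p):
        c,s=np.cos(p[2]),np.sin(p[2]); W=np.c_[c*L[:,0]-s*L[:,1]+p[0],s*L[:,0]+c*L[:,1]+p[1],L[:,2]]
        return (pix(m,W)-U).ravel()
    best=min((least_squares(f,[x0[0],x0[1],y]) for y in np.arange(-3,3.2,.5)),key=lambda s:s.cost)
    print(name,best.x.round(4),'yaw',round(np.degrees(best.x[2]),1),'res',f(best.x).reshape(-1,2).round(1).tolist()); return best.x
def box(a,b,z): return [(-a/2,-b/2,z),(a/2,-b/2,z),(a/2,b/2,z),(-a/2,b/2,z)]
if __name__=='__main__':
    for n,(u,v,z) in dict(blockL=(203.2,182.5,.036),blockF=(218.3,194,.036),blockR=(247.5,174.5,.036),mat=(245,255,.005),pegA=(329,230.5,.054),pegB=(350.5,219,.054),dish=(157,199.5,.012)).items(): print(n,onz(m,u,v,z).round(4))
    P=[(203.2,182.5),(218.3,194),(247.5,174.5)]; 
    W=[onz(m,*p,.036) for p in P]; print('edges',np.linalg.norm(W[1]-W[0]),np.linalg.norm(W[2]-W[1]))
    b=box(.110,.060,.036); g=W[0]
    fit([(b[3],P[0]),(b[0],P[1]),(b[1],P[2]),((-.055,-.03,0),(218.5,203.5)),((-.055,.03,0),(204,193)),((.055,-.03,0),(247,184))],'block',W[1][:2])
    P=[(243.5,235),(271.5,252.5),(248,275.5),(219.5,256.5)]; W=[onz(m,*p,.005) for p in P]; print([round(np.linalg.norm(W[i]-W[i-1]),4) for i in range(4)])
    fit(list(zip(box(.09,.09,.005)[::-1],P)),'mat',W[0][:2])
    P=[(345.5,207.5),(374.5,231.5),(332.5,257),(303.5,229)]; W=[onz(m,*p,.04) for p in P]; print([round(np.linalg.norm(W[i]-W[i-1]),4) for i in range(4)])
    b=box(.138,.104,.04); fit(list(zip([b[2],b[1],b[0],b[3]],P)),'shaker',W[0][:2])
    P=[(347,289.5),(394.5,328),(367.5,354.5),(319,313)]; W=[onz(m,*p,.012) for p in P]; print([round(np.linalg.norm(W[i]-W[i-1]),4) for i in range(4)])
    b=box(.09,.13,.012); fit(list(zip([b[2],b[1],b[0],b[3]],P)),'tray',W[0][:2])
    P=[(211,164),(221.5,171),(232,165)]; W=[onz(m,*p,.085) for p in P]; print('carton',[w.round(4) for w in W],[round(np.linalg.norm(W[i]-W[i-1]),4) for i in range(3)])
    P=[(208,175),(225.5,184.3)]; W=[onz(m,*p,.055) for p in P]; print('timer',[w.round(4) for w in W],np.linalg.norm(W[0]-W[1]))
    print('vial base',onz(m,221.5,163,.085),onz(m,221.3,151.5,.132))
    # neighbors
    for n,(u,v,z) in dict(bottle=(181.5,165,0),v1=(189,187,0),v2=(245,211,0),beaker=(293,200,0),beaker2=(136,257,0)).items(): print(n,onz(m,u,v,z).round(3))
E
python3 m1.py
```

```text
blockL [0.542  0.2205 0.036 ]
blockF [0.5315 0.1574 0.036 ]
blockR [0.642  0.1455 0.036 ]
mat [ 0.4292 -0.013   0.005 ]
pegA [ 0.5789 -0.1515  0.054 ]
pegB [ 0.6442 -0.1731  0.054 ]
dish [0.4342 0.2922 0.012 ]
edges 0.06395578050397747 0.11107869860408386
block [ 0.5908  0.1826 -0.1202] yaw -6.9 res [[-0.1, 0.6], [-0.3, -0.5], [-0.2, -0.1], [0.2, -0.2], [0.1, -0.0], [0.4, 0.2]]
[np.float64(0.09), np.float64(0.0898), np.float64(0.0895), np.float64(0.0897)]
mat [ 0.4315 -0.0131 -1.6035] yaw -91.9 res [[-0.0, 0.1], [0.3, -0.1], [-0.0, -0.1], [-0.3, -0.0]]
[np.float64(0.1357), np.float64(0.1019), np.float64(0.1369), np.float64(0.1069)]
shaker [ 0.6058 -0.1653 -0.307 ] yaw -17.6 res [[-0.1, -0.3], [0.7, 0.0], [-0.4, -0.4], [-0.2, 0.7]]
[np.float64(0.0918), np.float64(0.1273), np.float64(0.0891), np.float64(0.1277)]
tray [ 0.4272 -0.3129 -0.1904] yaw -10.9 res [[-0.7, -0.1], [0.8, 0.3], [0.2, 0.4], [-0.3, -0.7]]
carton [array([0.5712, 0.2137, 0.085 ]), array([0.5658, 0.1722, 0.085 ]), array([0.6021, 0.1663, 0.085 ])] [np.float64(0.0566), np.float64(0.0418), np.float64(0.0368)]
timer [array([0.5576, 0.2151, 0.055 ]), array([0.5569, 0.1527, 0.055 ])] 0.06238020937317897
vial base [0.59160402 0.19414708 0.085     ] [0.58415129 0.18546057 0.132     ]
bottle [0.592 0.355 0.   ]
v1 [0.533 0.269 0.   ]
v2 [0.552 0.084 0.   ]
beaker [0.666 0.007 0.   ]
beaker2 [0.269 0.195 0.   ]
```

```bash
python3 - <<'E'
from h import *
from bench import camera_model, readout
from scipy.spatial.transform import Rotation as Ro
o=readout.get_obs(); R=Ro.from_rotvec(o['orientation']).as_matrix(); print(R.round(3))
m=camera_model('wrist'); C=-np.array(m['R']).T@m['t']; print('cam in tool',R.T@(C-o['tcp_pos']), 'axes\n',(np.array(m['R'])@R).round(3))
print('yaw of jaw',np.degrees(np.arctan2(R[1,1],R[0,1])))
E
```

```text
[[-0.933  0.359 -0.   ]
 [ 0.359  0.933 -0.001]
 [-0.    -0.001 -1.   ]]
cam in tool [ 0.07948732 -0.00055946  0.03202204] axes
 [[ 0.     1.     0.001]
 [-0.952  0.    -0.306]
 [-0.306 -0.001  0.952]]
yaw of jaw 68.9848210270578
```

apply_moves([
  {"xyz": [0.022,-0.028,0],"turn": 0.025},
  {"xyz": [0.022,-0.028,0],"turn": 0.025},
  {"xyz": [0.022,-0.028,0],"turn": 0.025},
  {"xyz": [0.022,-0.028,0],"turn": 0.025},
  {"xyz": [0.022,-0.028,0],"turn": 0.025},
  {"xyz": [0.022,-0.028,0],"turn": 0.025},
  {"xyz": [0.022,-0.028,0],"turn": 0.025},
  {"xyz": [0.022,-0.028,0],"turn": 0.025},
  {"xyz": [0.022,-0.028,0],"turn": 0.025},
  {"xyz": [0.022,-0.028,0],"turn": 0.025},
], claw=-1, squeeze=25)

```text
clock: 0.98
tcp_pos: [0.4628, 0.3485, 0.4046]
orientation: [-0.181, -3.136, 0.0]
contact_force: [0.9, 1.1, 0.1]
grip_width: 0.0854
```

apply_moves([
  {"xyz": [0.022,-0.028,0],"turn": 0},
  {"xyz": [0.022,-0.028,0],"turn": 0},
  {"xyz": [0.022,-0.028,0],"turn": 0},
  {"xyz": [0.022,-0.028,0],"turn": 0},
  {"xyz": [0.022,-0.028,0],"turn": 0},
  {"xyz": [0.018,-0.027,0],"turn": 0},
  {"xyz": [0,0,0],"turn": 0},
  {"xyz": [0,0,0],"turn": 0},
])

```text
clock: 1.65
tcp_pos: [0.5911, 0.1804, 0.4044]
orientation: [-0.191, -3.136, 0.002]
contact_force: [-0.1, 0.7, -0.1]
grip_width: 0.0855
```

```bash
cat > look.py <<'E'
import sys,pickle
from h import *
from bench import camera_model, readout, grab_frame
tag=sys.argv[1]
m=camera_model('wrist'); f=grab_frame('wrist')[:,:,::-1]
cv2.imwrite(f'pics/w{tag}_raw.png',f); pickle.dump(m,open(f'pics/w{tag}.pkl','wb'))
crop(f,0,0,512,384,1,'/tmp/x.png')
c=cv2.resize(f,(768,576),interpolation=cv2.INTER_CUBIC); cv2.imwrite(f'pics/w{tag}.png',c)
o=readout.get_obs(); print(o['clock'],o['tcp_pos'].round(4),o['orientation'].round(4),o['grip_width'],o['contact_force'].round(2))
E
python3 look.py 1
```

```text
1.7 [0.5902 0.1826 0.4043] [-1.8590e-01 -3.1353e+00  2.0000e-04] 0.08548257519005183 [0.51 0.38 0.43]
```

View pics/w1.png

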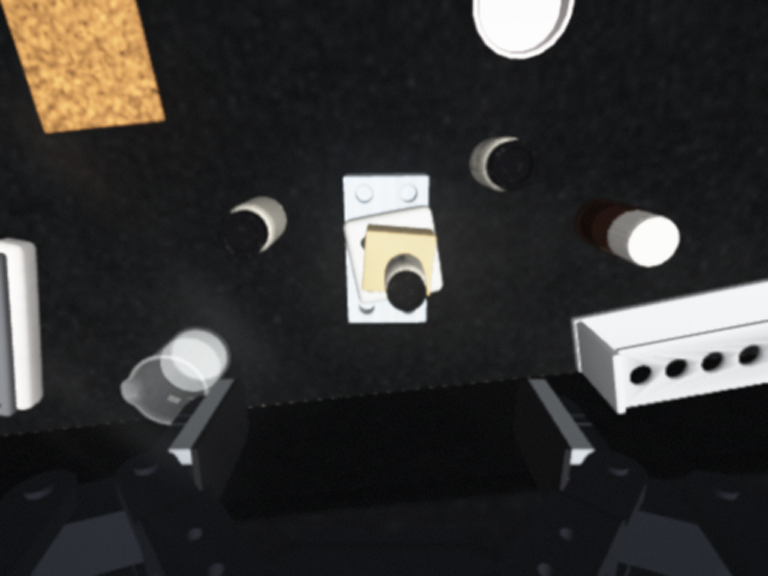

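The wrist view shows the pile near (390,250): the vial cap at (406,291), the carton's near edge at y≈228 and the block corners at (344,176) and (428,323). The spouted beaker is at (180,375), the bottle at (635,235), and the dish at (525,15).

```bash
python3 - <<'E'
from h import *
im=cv2.imread('pics/w1_raw.png'); crop(im,220,110,90,115,5,'pics/c3.png')
E
```

```text
(no output)
```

View pics/c3.png

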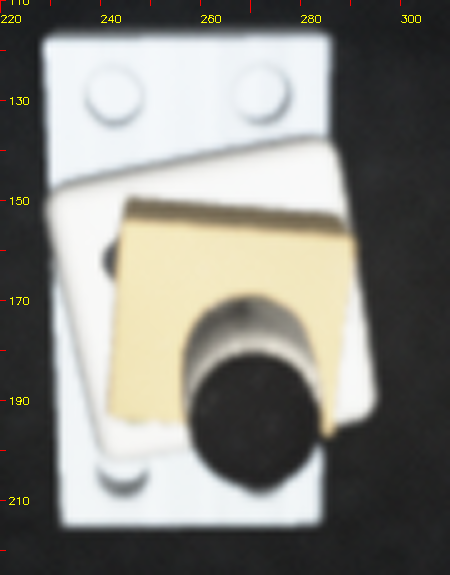

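```bash
cat > m2.py <<'E'
from h import *
import pickle, m1
m=pickle.load(open('pics/w1.pkl','rb')); m1.m=m
S=lambda x,y:(220+x/5-.4,110+y/5-.4)
def quad(P,z,a,b,n):
    P=[S(*p) for p in P]; W=[onz(m,*p,z) for p in P]
    print(n,[round(np.linalg.norm(W[i]-W[i-1]),4) for i in range(4)],np.mean(W,0).round(4))
    B=m1.box(a,b,z)
    m1.fit(list(zip(B,P)),n,W[0][:2]); m1.fit(list(zip(B[1:]+B[:1],P)),n+' rot',W[0][:2])
quad([(43,37),(331,37),(323,524),(61,527)],.036,.06,.11,'block')
quad([(45,188),(330,135),(377,410),(103,458)],.055,.063,.063,'timer')
quad([(125,218),(354,235),(331,436),(107,415)],.085,.04,.045,'carton')
print('vial cap',onz(m,*S(256,420),.132).round(4), 'dia',np.linalg.norm(onz(m,*S(190,420),.132)-onz(m,*S(322,420),.132)))
print('vial lower', onz(m,*S(247,296),.085))
E
python3 m2.py
```

```text
block [np.float64(0.111), np.float64(0.0608), np.float64(0.1103), np.float64(0.0612)] [0.5887 0.1841 0.036 ]
block [0.5903 0.1839 4.6056] yaw 263.9 res [[57.1, 1.5], [-57.3, 2.4], [-51.9, 1.7], [51.9, 0.4]]
block rot [ 0.5939  0.1844 -0.7972] yaw -45.7 res [[-25.6, 46.1], [-7.2, 103.7], [28.8, -32.1], [3.9, -95.4]]
timer [np.float64(0.0597), np.float64(0.0592), np.float64(0.0597), np.float64(0.06)] [0.5867 0.1893 0.055 ]
timer [ 0.5905  0.1889 -4.8898] yaw -280.2 res [[3.0, 52.9], [3.9, 66.6], [0.1, -46.3], [-6.6, -59.4]]
timer rot [ 0.5905  0.1889 -0.1774] yaw -10.2 res [[3.0, 52.9], [3.9, 66.6], [0.1, -46.3], [-6.6, -59.4]]
carton [np.float64(0.0388), np.float64(0.0431), np.float64(0.0398), np.float64(0.044)] [0.5851 0.1917 0.085 ]
carton [0.5871 0.1917 2.0074] yaw 115.0 res [[15.7, 53.1], [5.1, 29.1], [-14.2, -50.6], [-5.5, -24.1]]
carton rot [ 0.5868  0.1914 -0.0883] yaw -5.1 res [[-1.7, 44.3], [-1.6, 39.4], [3.1, -41.3], [-0.0, -35.5]]
vial cap [0.5891 0.194  0.132 ] dia 0.021534820692332507
vial lower [0.57931252 0.19571571 0.085     ]
```

apply_moves([
  {"xyz": [-0.001,0.011,-0.03],"turn": 0},
  {"xyz": [0,0,-0.03],"turn": 0},
  {"xyz": [0,0,-0.03],"turn": 0},
  {"xyz": [0,0,-0.03],"turn": 0},
  {"xyz": [0,0,-0.014],"turn": 0},
  {"xyz": [0,0,0],"turn": 0},
  {"xyz": [0,0,0],"turn": 0},
])

```text
clock: 2.28
tcp_pos: [0.5882, 0.1956, 0.2702]
orientation: [-0.18, -3.135, 0.0]
contact_force: [0.8, 0.5, 0.4]
grip_width: 0.0856
```

```bash
python3 look.py 2
```

```text
2.3333 [0.589  0.1954 0.2715] [1.8070e-01 3.1358e+00 1.4000e-03] 0.08536680595263348 [-0.42 -0.14  0.3 ]
```

View pics/w2.png

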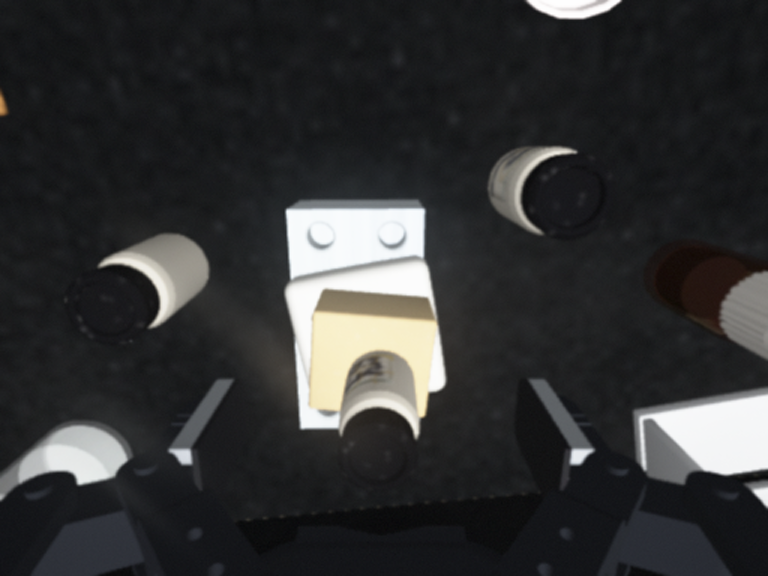

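The vial is centred between the jaws, with its cap at (378,446). I'll check its x before closing.

```bash
python3 - <<'E'
from h import *; import pickle
m=pickle.load(open('pics/w2.pkl','rb'))
print(onz(m,378/1.5,446/1.5,.132), onz(m,252,(446-32)/1.5,.132),onz(m,252,(446+38)/1.5,.132))
E
```

```text
[0.58572894 0.19478246 0.132     ] [0.57599464 0.19591679 0.132     ] [0.59787095 0.1933678  0.132     ]
```

apply_moves([
  {"xyz": [0,0,0],"turn": 0},
  {"xyz": [0,0,0],"turn": 0},
  {"xyz": [0,0,0],"turn": 0},
  {"xyz": [0,0,0],"turn": 0},
  {"xyz": [0,0,0],"turn": 0},
  {"xyz": [0,0,0],"turn": 0},
  {"xyz": [0,0,0],"turn": 0},
  {"xyz": [0,0,0],"turn": 0},
], claw=1, squeeze=30)

```text
clock: 3.0
tcp_pos: [0.5893, 0.1941, 0.2714]
orientation: [0.184, 3.136, 0.001]
contact_force: [-0.4, -1.1, 6.3]
grip_width: 0.0238
```

apply_moves([
  {"xyz": [0,0,0.01],"turn": 0},
  {"xyz": [0,0,0.02],"turn": 0},
  {"xyz": [0,0,0.02],"turn": 0},
  {"xyz": [-0.015,0.01,0.02],"turn": 0},
  {"xyz": [-0.025,0.016,0.01],"turn": 0},
  {"xyz": [-0.025,0.016,0],"turn": 0},
  {"xyz": [-0.025,0.016,0],"turn": 0},
  {"xyz": [-0.02,0.013,0],"turn": 0},
  {"xyz": [-0.01,0.007,0],"turn": 0},
  {"xyz": [0,0,0],"turn": 0},
  {"xyz": [0,0,0],"turn": 0},
])

```text
clock: 3.92
tcp_pos: [0.4695, 0.272, 0.3511]
orientation: [0.182, 3.135, 0.0]
contact_force: [0.4, 0.4, 0.5]
grip_width: 0.0237
```

```bash
python3 look.py 3
```

```text
3.9667 [0.4702 0.2713 0.351 ] [ 1.851e-01  3.135e+00 -3.000e-04] 0.023529411862895016 [ 0.08 -0.61 -0.23]
```

View pics/w3.png

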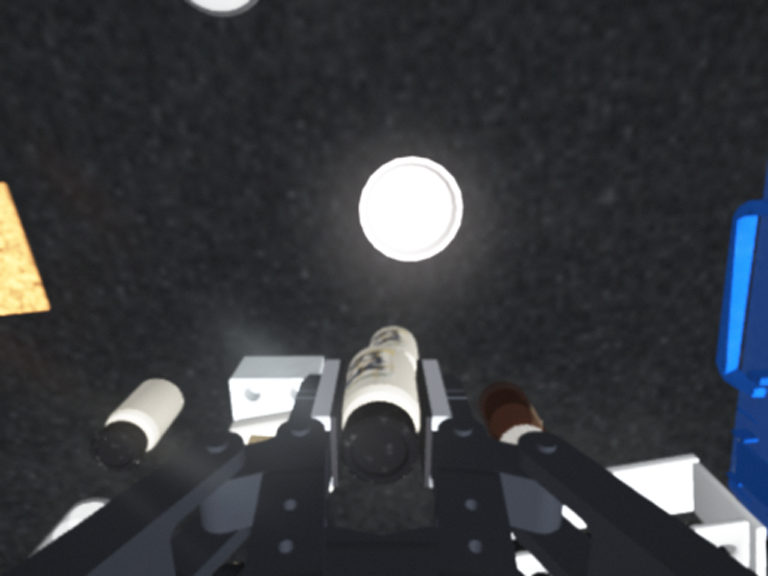

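The vial is held upright between the jaws (cap at about (380,444)) and the dish rim is centred at about (411,209).

```bash
python3 - <<'E'
from h import *; import pickle
m=pickle.load(open('pics/w3.pkl','rb'))
P=[onz(m,u/1.5,v/1.5,.012) for u,v in [(359,209),(463,209),(411,156),(411,262)]]
print(np.linalg.norm(P[0]-P[1]),np.linalg.norm(P[2]-P[3]),(P[0]+P[1])/2,(P[2]+P[3])/2)
z=.351-.270+.132
print('cap',onz(m,380/1.5,444/1.5,z),[onz(m,380/1.5,v/1.5,z)[0] for v in (406,482)])
E
```

```text
0.06830959440562367 0.0691238273326163 [0.43363663 0.29588983 0.012     ] [0.43487531 0.29578686 0.012     ]
cap [0.46660256 0.27181876 0.213     ] [np.float64(0.4551249957558794), np.float64(0.47871581552469583)]
```

apply_moves([
  {"xyz": [-0.017,0.012,0],"turn": 0},
  {"xyz": [-0.016,0.011,0],"turn": 0},
  {"xyz": [0,0,-0.03],"turn": 0},
  {"xyz": [0,0,-0.03],"turn": 0},
  {"xyz": [0,0,-0.03],"turn": 0},
  {"xyz": [0,0,-0.03],"turn": 0},
  {"xyz": [0,0,-0.02],"turn": 0},
  {"xyz": [0,0,-0.012],"turn": 0},
  {"xyz": [0,0,-0.005],"turn": 0},
  {"xyz": [0,0,0],"turn": 0},
  {"xyz": [0,0,0],"turn": 0},
])

```text
clock: 4.88
tcp_pos: [0.4371, 0.295, 0.1944]
orientation: [0.185, 3.135, 0.001]
contact_force: [0.1, 0.2, 0.3]
grip_width: 0.0239
```

```bash
python3 look.py 4
```

```text
4.9333 [0.437  0.2953 0.1948] [1.8440e-01 3.1345e+00 2.1000e-03] 0.023081248799360462 [-0.07  0.75 -0.15]
```

View pics/w4.png

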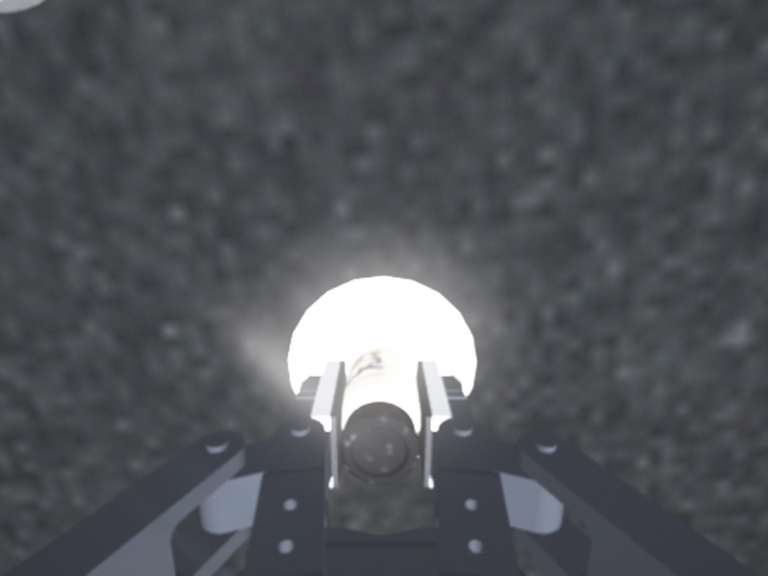

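The vial is centred over the dish (dish x 288–476, cap at 380). I'll lower the last few millimetres until it touches.

apply_moves([
  {"xyz": [0,0,-0.002],"turn": 0},
  {"xyz": [0,0,-0.001],"turn": 0},
  {"xyz": [0,0,-0.001],"turn": 0},
  {"xyz": [0,0,0],"turn": 0},
  {"xyz": [0,0,0],"turn": 0},
])

```text
clock: 5.35
tcp_pos: [0.4361, 0.2952, 0.1899]
orientation: [0.183, 3.136, 0.0]
contact_force: [1.0, 0.3, 0.5]
grip_width: 0.0233
```

apply_moves([
  {"xyz": [0,0,-0.001],"turn": 0},
  {"xyz": [0,0,0],"turn": 0},
  {"xyz": [0,0,0],"turn": 0},
])

```text
clock: 5.6
tcp_pos: [0.4362, 0.2952, 0.1893]
orientation: [0.183, 3.136, 0.001]
contact_force: [-1.3, -0.7, 6.7]
grip_width: 0.0236
```

Contact is at the expected height, so I'll release.

apply_moves([
  {"xyz": [0,0,0],"turn": 0},
  {"xyz": [0,0,0],"turn": 0},
  {"xyz": [0,0,0],"turn": 0},
  {"xyz": [0,0,0],"turn": 0},
  {"xyz": [0,0,0],"turn": 0},
  {"xyz": [0,0,0],"turn": 0},
  {"xyz": [0,0,0.02],"turn": 0},
  {"xyz": [0,0,0.03],"turn": 0},
  {"xyz": [0,0,0.03],"turn": 0},
  {"xyz": [0,0,0.03],"turn": 0},
  {"xyz": [0,0,0.02],"turn": 0},
], claw=-1)

```text
clock: 6.52
tcp_pos: [0.4364, 0.2953, 0.3214]
orientation: [0.184, 3.134, 0.003]
contact_force: [0.3, 0.5, -0.5]
grip_width: 0.0853
```

```bash
python3 look.py 5
```

```text
6.5667 [0.4374 0.2959 0.3244] [0.1838 3.1307 0.0086] 0.08536917014008015 [1.33 0.34 2.21]
```

View pics/w5.png

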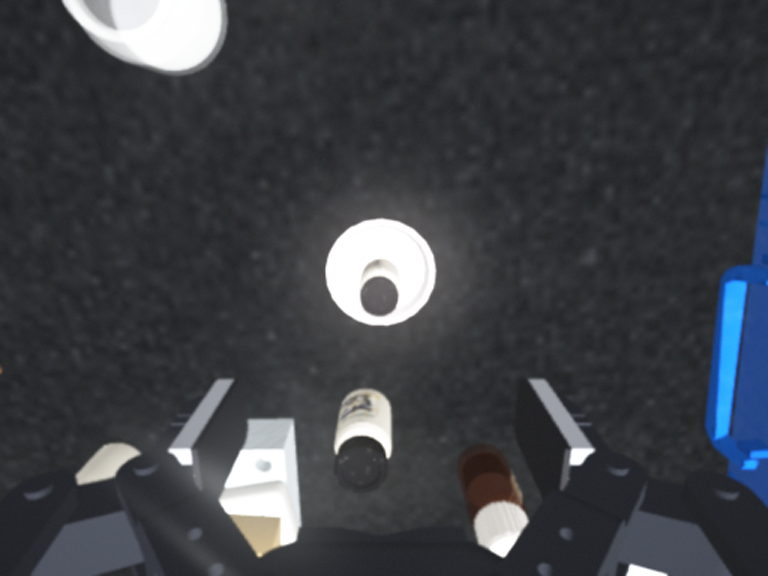

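The vial stands upright and centred in the dish, with its cap at (379,296) and the dish at (381,272). Back to the pile.

apply_moves([
  {"xyz": [0.01,-0.007,0.03],"turn": 0},
  {"xyz": [0.025,-0.017,0.02],"turn": 0},
  {"xyz": [0.025,-0.018,0],"turn": 0},
  {"xyz": [0.025,-0.018,0],"turn": 0},
  {"xyz": [0.025,-0.018,0],"turn": 0},
  {"xyz": [0.025,-0.018,0],"turn": 0},
  {"xyz": [0.014,-0.009,0],"turn": 0},
  {"xyz": [0,0,0],"turn": 0},
  {"xyz": [0,0,0],"turn": 0},
])

```text
clock: 7.32
tcp_pos: [0.5854, 0.1893, 0.3681]
orientation: [-0.187, -3.135, 0.001]
contact_force: [-0.4, 0.3, -0.5]
grip_width: 0.0854
```

```bash
python3 look.py 6; python3 - <<'E'
from h import *
im=cv2.imread('pics/w6_raw.png'); crop(im,200,100,110,140,5,'pics/c6.png')
E
```

```text
7.3667 [0.5846 0.1905 0.3681] [-1.833e-01 -3.135e+00 -1.000e-04] 0.08499831344846254 [ 0.47 -0.07 -0.21]
```

View pics/c6.png

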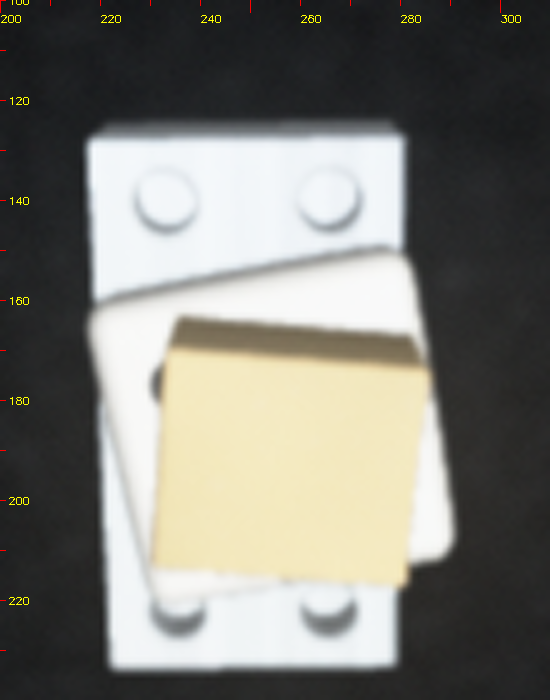

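```bash
cat > m3.py <<'E'
from h import *
import pickle
def run(tag,x0,y0,k,quads):
    m=pickle.load(open(f'pics/w{tag}.pkl','rb'))
    for n,(P,z) in quads.items():
        W=np.array([onz(m,x0+x/k-.4,y0+y/k-.4,z) for x,y in P])
        e=[W[(i+1)%4]-W[i] for i in range(4)]
        print(n,'c',W.mean(0).round(4),'len',[round(np.linalg.norm(v),4) for v in e],'ang',[round(np.degrees(np.arctan2(v[1],v[0])),1) for v in e])
if __name__=='__main__':
    run(6,200,100,5,dict(carton=([(167,348),(431,369),(408,585),(151,568)],.085),timer=([(86,307),(409,243),(458,556),(150,603)],.055),block=([(88,139),(405,134),(397,667),(109,669)],.036)))
E
python3 m3.py
```

```text
carton c [0.5853 0.1919 0.085 ] len [np.float64(0.0441), np.float64(0.0388), np.float64(0.0449), np.float64(0.0393)] ang [np.float64(78.5), np.float64(-10.9), np.float64(-100.8), np.float64(168.0)]
timer c [0.587  0.1895 0.055 ] len [np.float64(0.0604), np.float64(0.0619), np.float64(0.0609), np.float64(0.0598)] ang [np.float64(94.5), np.float64(3.6), np.float64(-87.5), np.float64(-176.8)]
block c [0.5886 0.1841 0.036 ] len [np.float64(0.0603), np.float64(0.1109), np.float64(0.0612), np.float64(0.1104)] ang [np.float64(84.1), np.float64(-6.1), np.float64(-96.3), np.float64(173.4)]
```

apply_moves([
  {"xyz": [0,0.002,-0.03],"turn": -0.07},
  {"xyz": [0,0,-0.03],"turn": 0},
  {"xyz": [0,0,-0.03],"turn": 0},
  {"xyz": [0,0,-0.03],"turn": 0},
  {"xyz": [0,0,-0.015],"turn": 0},
  {"xyz": [0,0,0],"turn": 0},
  {"xyz": [0,0,0],"turn": 0},
])

```text
clock: 7.95
tcp_pos: [0.584, 0.1932, 0.2333]
orientation: [-0.29, -3.126, 0.001]
contact_force: [-0.3, -0.3, 1.2]
grip_width: 0.0855
```

apply_moves([
  {"xyz": [0,0,0],"turn": 0},
  {"xyz": [0,0,0],"turn": 0},
  {"xyz": [0,0,0],"turn": 0},
  {"xyz": [0,0,0],"turn": 0},
  {"xyz": [0,0,0],"turn": 0},
  {"xyz": [0,0,0],"turn": 0},
  {"xyz": [0,0,0],"turn": 0},
], claw=1, squeeze=25)

```text
clock: 8.53
tcp_pos: [0.5856, 0.1924, 0.2352]
orientation: [0.293, 3.126, 0.002]
contact_force: [-1.4, -0.0, 6.4]
grip_width: 0.0443
```

apply_moves([
  {"xyz": [0,0,0.015],"turn": 0},
  {"xyz": [0,0,0.03],"turn": 0},
  {"xyz": [0,0,0.03],"turn": 0},
  {"xyz": [-0.005,-0.015,0.02],"turn": 0},
  {"xyz": [-0.009,-0.03,0],"turn": 0},
  {"xyz": [-0.009,-0.03,0],"turn": 0},
  {"xyz": [-0.009,-0.03,0],"turn": 0},
  {"xyz": [-0.009,-0.03,0],"turn": 0},
  {"xyz": [-0.009,-0.03,0],"turn": 0},
  {"xyz": [-0.009,-0.03,0],"turn": 0},
  {"xyz": [-0.009,-0.03,0],"turn": 0},
  {"xyz": [-0.009,-0.03,0],"turn": 0},
])

```text
clock: 9.53
tcp_pos: [0.5073, -0.0643, 0.3291]
orientation: [0.293, 3.127, 0.0]
contact_force: [1.1, -0.1, 0.0]
grip_width: 0.0447
```

apply_moves([
  {"xyz": [-0.009,-0.03,0],"turn": 0},
  {"xyz": [-0.009,-0.03,0],"turn": 0},
  {"xyz": [-0.009,-0.03,0],"turn": 0},
  {"xyz": [-0.009,-0.03,0],"turn": 0},
  {"xyz": [-0.009,-0.03,0],"turn": 0},
  {"xyz": [-0.009,-0.025,0],"turn": 0},
  {"xyz": [-0.009,-0.02,0],"turn": 0},
  {"xyz": [0,-0.01,0],"turn": 0},
  {"xyz": [0,0,0],"turn": 0},
  {"xyz": [0,0,0],"turn": 0},
])

```text
clock: 10.37
tcp_pos: [0.4456, -0.2674, 0.3288]
orientation: [0.293, 3.127, 0.001]
contact_force: [0.5, 1.3, -0.5]
grip_width: 0.0445
```

```bash
python3 look.py 7
```

```text
10.4167 [ 0.4458 -0.2666  0.3287] [2.9060e-01 3.1278e+00 1.3000e-03] 0.04432269515439973 [-0.28 -0.49 -1.47]
```

View pics/w7.png

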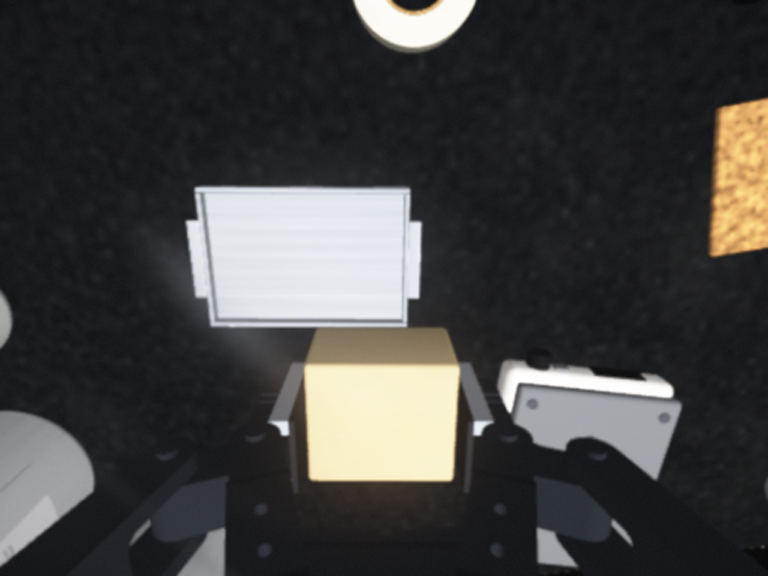

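The carton is held squarely and the tray lies ahead at (305,258), already aligned. A large bottle stands at the left edge (40,460), so I'll check clearance.

```bash
python3 - <<'E'
from h import *; import pickle
from m3 import run
run(7,.4,.4,1.5,dict(tray=([(196,188),(411,189),(407,327),(211,327)],.012),mat=([(717,108),(800,90),(790,245),(710,256)],.005)))
m=pickle.load(open('pics/w7.pkl','rb'))
for z in (0,.1,.2): print(z,onz(m,95/1.5,470/1.5,z),onz(m,12/1.5,320/1.5,z))
from bench import camera_model
s=camera_model('scene'); im=cv2.imread('pics/raw_scene0.png'); crop(im,400,200,112,184,3,'pics/c7.png')
E
```

```text
tray c [ 0.4282 -0.3119  0.012 ] len [np.float64(0.1288), np.float64(0.0894), np.float64(0.1292), np.float64(0.0896)] ang [np.float64(79.1), np.float64(-11.2), np.float64(-100.8), np.float64(168.5)]
mat c [ 0.4305 -0.0366  0.005 ] len [np.float64(0.0443), np.float64(0.0912), np.float64(0.0476), np.float64(0.0887)] ang [np.float64(90.6), np.float64(1.5), np.float64(-92.4), np.float64(179.4)]
0 [ 0.55931999 -0.50860076  0.        ] [ 0.4340938  -0.51828182  0.        ]
0.1 [ 0.49462767 -0.42248682  0.1       ] [ 0.41159611 -0.42890587  0.1       ]
0.2 [ 0.42993535 -0.33637288  0.2       ] [ 0.38909841 -0.33952992  0.2       ]
```

View pics/c7.png

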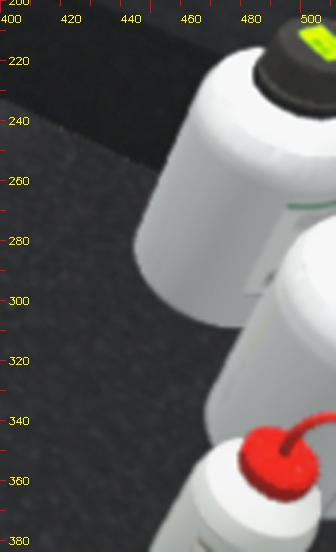

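```bash
python3 - <<'E'
from h import *
from bench import camera_model
s=camera_model('scene')
for n,(u,v) in dict(bigL=(445,285),bigF=(478,308),b2L=(469,345)).items(): print(n,onz(s,u,v,0).round(3),onz(s,u,v,.02).round(3))
for z in (.1,.13,.16): print('sq left',z,onz(s,466,352,z).round(3),onz(s,480,352,z).round(3))
E
```

```text
bigL [ 0.639 -0.423  0.   ] [ 0.621 -0.425  0.02 ]
bigF [ 0.623 -0.501  0.   ] [ 0.605 -0.501  0.02 ]
b2L [ 0.523 -0.516  0.   ] [ 0.508 -0.515  0.02 ]
sq left 0.1 [ 0.43  -0.513  0.1  ] [ 0.445 -0.532  0.1  ]
sq left 0.13 [ 0.408 -0.512  0.13 ] [ 0.422 -0.531  0.13 ]
sq left 0.16 [ 0.385 -0.511  0.16 ] [ 0.399 -0.529  0.16 ]
```

apply_moves([
  {"xyz": [-0.009,-0.018,0],"turn": 0},
  {"xyz": [-0.008,-0.017,-0.01],"turn": 0},
  {"xyz": [0,0,-0.03],"turn": 0},
  {"xyz": [0,0,-0.03],"turn": 0},
  {"xyz": [0,0,-0.03],"turn": 0},
  {"xyz": [0,0,-0.025],"turn": 0},
  {"xyz": [0,0,-0.012],"turn": 0},
  {"xyz": [0,0,-0.004],"turn": 0},
  {"xyz": [0,0,0],"turn": 0},
  {"xyz": [0,0,0],"turn": 0},
])

```text
clock: 11.25
tcp_pos: [0.4289, -0.3027, 0.1887]
orientation: [0.292, 3.127, -0.001]
contact_force: [0.1, 0.1, -0.4]
grip_width: 0.0442
```

apply_moves([
  {"xyz": [0,0,-0.002],"turn": 0},
  {"xyz": [0,0,-0.002],"turn": 0},
  {"xyz": [0,0,0],"turn": 0},
  {"xyz": [0,0,0],"turn": 0},
])

```text
clock: 11.58
tcp_pos: [0.4282, -0.303, 0.1842]
orientation: [0.293, 3.127, -0.0]
contact_force: [0.1, 0.6, -0.8]
grip_width: 0.0448
```

apply_moves([
  {"xyz": [0,0,-0.001],"turn": 0},
  {"xyz": [0,0,-0.001],"turn": 0},
  {"xyz": [0,0,0],"turn": 0},
  {"xyz": [0,0,0],"turn": 0},
])

```text
clock: 11.92
tcp_pos: [0.4282, -0.3031, 0.1832]
orientation: [0.294, 3.127, 0.001]
contact_force: [-3.1, 2.5, 17.1]
grip_width: 0.0445
```

Contact. I'll release, lift, and head back.

apply_moves([
  {"xyz": [0,0,0],"turn": 0},
  {"xyz": [0,0,0],"turn": 0},
  {"xyz": [0,0,0],"turn": 0},
  {"xyz": [0,0,0],"turn": 0},
  {"xyz": [0,0,0],"turn": 0},
  {"xyz": [0,0,0],"turn": 0},
  {"xyz": [0,0,0.02],"turn": 0},
  {"xyz": [0,0,0.03],"turn": 0},
  {"xyz": [0,0,0.03],"turn": 0},
  {"xyz": [0,0,0.03],"turn": 0},
  {"xyz": [0,0,0.03],"turn": 0},
  {"xyz": [0,0,0.01],"turn": 0},
], claw=-1)

```text
clock: 12.92
tcp_pos: [0.4288, -0.3037, 0.3357]
orientation: [0.293, 3.122, -0.003]
contact_force: [0.8, -0.9, 0.1]
grip_width: 0.0852
```

```bash
python3 look.py 8
```

```text
12.9667 [ 0.429  -0.3038  0.3358] [ 0.293   3.1214 -0.0034] 0.08538420666471704 [ 0.05 -0.37  1.71]
```

View pics/w8.png

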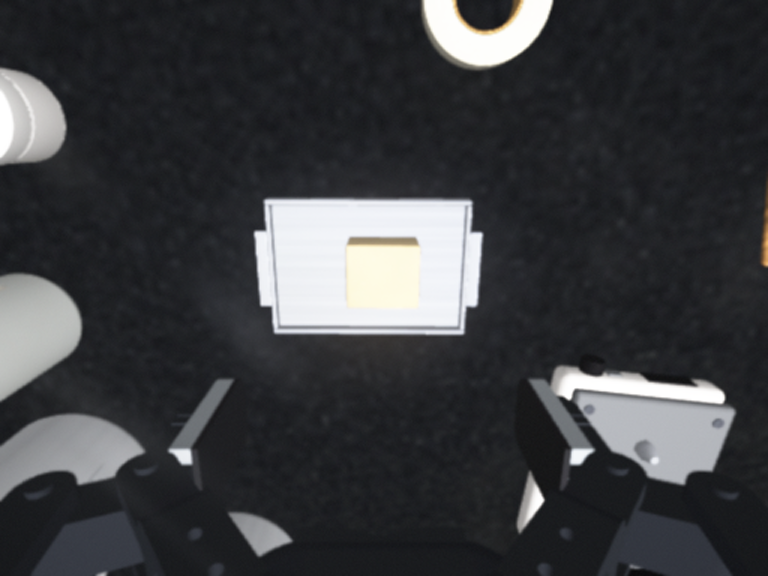

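The carton lies flat in the tray at (382,272). On the way back I'll stop over the shaker and measure it.

apply_moves([
  {"xyz": [0.02,0.017,0.03],"turn": 0.025},
  {"xyz": [0.025,0.02,0.01],"turn": 0.025},
  {"xyz": [0.025,0.02,0],"turn": 0.025},
  {"xyz": [0.025,0.02,0],"turn": 0.025},
  {"xyz": [0.025,0.02,0],"turn": 0.025},
  {"xyz": [0.025,0.02,0],"turn": 0.025},
  {"xyz": [0.02,0.02,0],"turn": 0.025},
  {"xyz": [0,0,0],"turn": 0.025},
  {"xyz": [0,0,0],"turn": 0},
  {"xyz": [0,0,0],"turn": 0},
])

```text
clock: 13.8
tcp_pos: [0.5925, -0.1663, 0.3704]
orientation: [0.019, -3.139, 0.0]
contact_force: [0.5, -0.7, 0.1]
grip_width: 0.0856
```

```bash
python3 look.py 9
```

```text
13.85 [ 0.5921 -0.167   0.3708] [ 1.7000e-02 -3.1396e+00  5.0000e-04] 0.08544624241874388 [ 0.42 -0.21 -0.51]
```

View pics/w9.png

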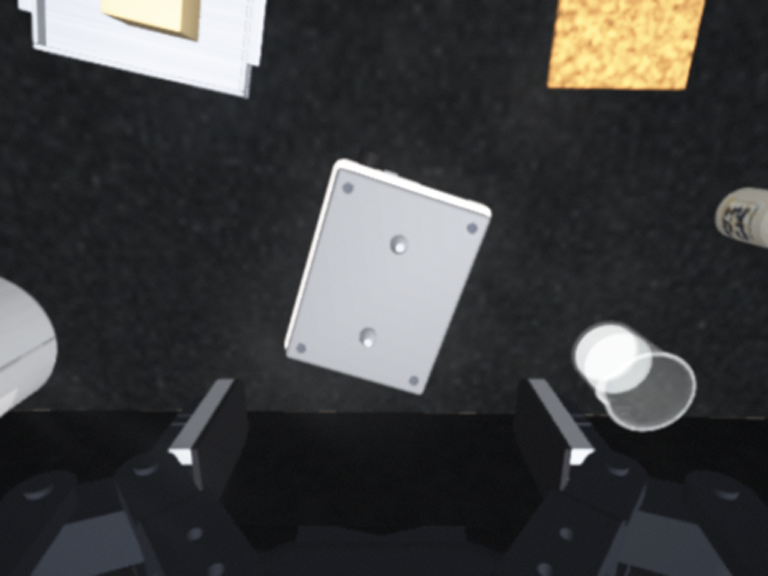

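```bash
python3 - <<'E'
from h import *
im=cv2.imread('pics/w9_raw.png'); crop(im,185,100,150,170,4,'pics/c9.png')
crop(im,255,150,30,85,7,'pics/c9b.png')
E
```

```text
(no output)
```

View pics/c9.png

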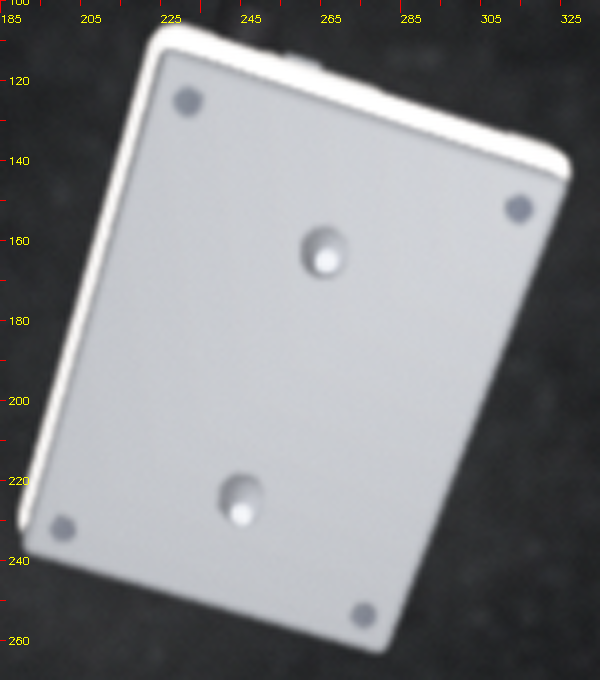

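View pics/c9b.png

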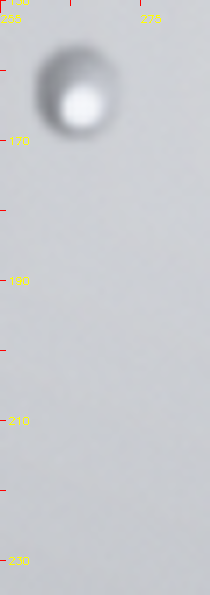

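```bash
python3 - <<'E'
from h import *; import pickle
from m3 import run
run(9,185,100,4,dict(plat=([(161,48),(570,180),(386,655),(25,550)],.04),screws=([(188,101),(519,209),(363,615),(63,529)],.04)))
m=pickle.load(open('pics/w9.pkl','rb'))
A,B=[onz(m,185+x/4-.4,100+y/4-.4,.054) for x,y in ((326,260),(241,514))]
print('pegs',A,B,(A+B)/2,np.linalg.norm(A-B),np.degrees(np.arctan2(*(B-A)[1::-1])))
s=pickle.load(open('pics/w9.pkl','rb'))
run(9,.4,.4,1.5,dict(beaker=([(580,330),(640,330),(640,390),(580,390)],0.0)))
E
```

```text
plat c [ 0.6059 -0.1647  0.04  ] len [np.float64(0.1022), np.float64(0.1353), np.float64(0.1014), np.float64(0.1343)] ang [np.float64(73.2), np.float64(-16.8), np.float64(-107.3), np.float64(163.5)]
screws c [ 0.6061 -0.1652  0.04  ] len [np.float64(0.0837), np.float64(0.1155), np.float64(0.0834), np.float64(0.1158)] ang [np.float64(72.9), np.float64(-17.2), np.float64(-106.9), np.float64(162.9)]
pegs [ 0.57332044 -0.15524853  0.054     ] [ 0.63823008 -0.1749259   0.054     ] [ 0.60577526 -0.16508722  0.054     ] 0.06782669383218382 -16.864690056933927
beaker c [0.6753 0.0174 0.    ] len [np.float64(0.0462), np.float64(0.0532), np.float64(0.0481), np.float64(0.0531)] ang [np.float64(90.9), np.float64(10.0), np.float64(-88.9), np.float64(-172.1)]
```

apply_moves([
  {"xyz": [0,0.02,0],"turn": 0.025},
  {"xyz": [0,0.032,0],"turn": 0.02},
  {"xyz": [-0.005,0.034,0],"turn": 0},
  {"xyz": [0,0.034,0],"turn": 0},
  {"xyz": [0,0.034,0],"turn": 0},
  {"xyz": [0,0.034,0],"turn": 0},
  {"xyz": [0,0.034,0],"turn": 0},
  {"xyz": [0,0.034,0],"turn": 0},
  {"xyz": [0,0.034,0],"turn": 0},
  {"xyz": [0,0.034,0],"turn": 0},
  {"xyz": [0,0.025,0],"turn": 0},
  {"xyz": [0,0.008,0],"turn": 0},
])

```text
clock: 14.85
tcp_pos: [0.5872, 0.195, 0.3714]
orientation: [0.097, -3.14, -0.003]
contact_force: [0.6, 1.0, -0.6]
grip_width: 0.085
```

```bash
python3 look.py 10;  python3 - <<'E'
from h import *
im=cv2.imread('pics/w10_raw.png'); crop(im,190,110,130,140,5,'pics/c10.png')
E
```

```text
14.9 [0.5873 0.1944 0.3714] [ 9.7100e-02 -3.1395e+00 -2.5000e-03] 0.08525825236168216 [-0.4   1.27  0.08]
```

View pics/c10.png

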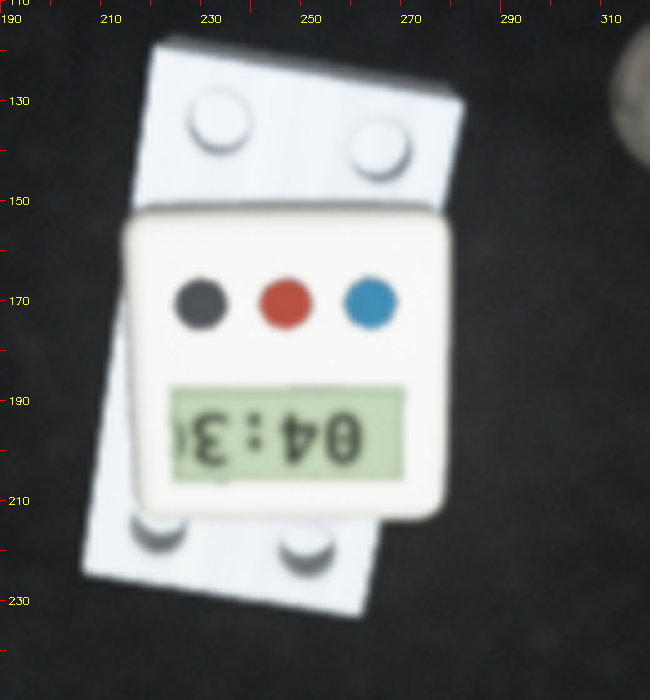

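```bash
python3 - <<'E'
from m3 import run
run(10,190,110,5,dict(timer=([(123,206),(452,205),(443,521),(140,519)],.055),block=([(153,44),(465,101),(362,617),(82,573)],.036),lcd=([(170,387),(405,387),(404,480),(173,480)],.055)))
E
```

```text
timer c [0.5872 0.1895 0.055 ] len [np.float64(0.0608), np.float64(0.0625), np.float64(0.0597), np.float64(0.0619)] ang [np.float64(93.7), np.float64(3.4), np.float64(-86.9), np.float64(-175.6)]
block c [0.5886 0.184  0.036 ] len [np.float64(0.0608), np.float64(0.1105), np.float64(0.0605), np.float64(0.1109)] ang [np.float64(83.4), np.float64(-6.3), np.float64(-96.3), np.float64(173.8)]
lcd c [0.6004 0.1899 0.055 ] len [np.float64(0.0451), np.float64(0.0189), np.float64(0.0452), np.float64(0.0189)] ang [np.float64(93.5), np.float64(3.9), np.float64(-86.5), np.float64(-176.4)]
```

apply_moves([
  {"xyz": [0,-0.005,-0.03],"turn": 0},
  {"xyz": [0,0,-0.035],"turn": 0},
  {"xyz": [0,0,-0.035],"turn": 0},
  {"xyz": [0,0,-0.03],"turn": 0},
  {"xyz": [0,0,-0.025],"turn": 0},
  {"xyz": [0,0,-0.01],"turn": 0},
  {"xyz": [0,0,0],"turn": 0},
  {"xyz": [0,0,0],"turn": 0},
])

```text
clock: 15.57
tcp_pos: [0.5886, 0.1845, 0.2073]
orientation: [-0.088, 3.14, -0.001]
contact_force: [0.1, 0.4, -0.1]
grip_width: 0.0856
```

```bash
python3 look.py 11
```

```text
15.6167 [0.589  0.1851 0.2082] [-8.8700e-02  3.1382e+00  2.0000e-04] 0.08534761193273456 [ 0.66  0.24 -0.01]
```

View pics/w11.png

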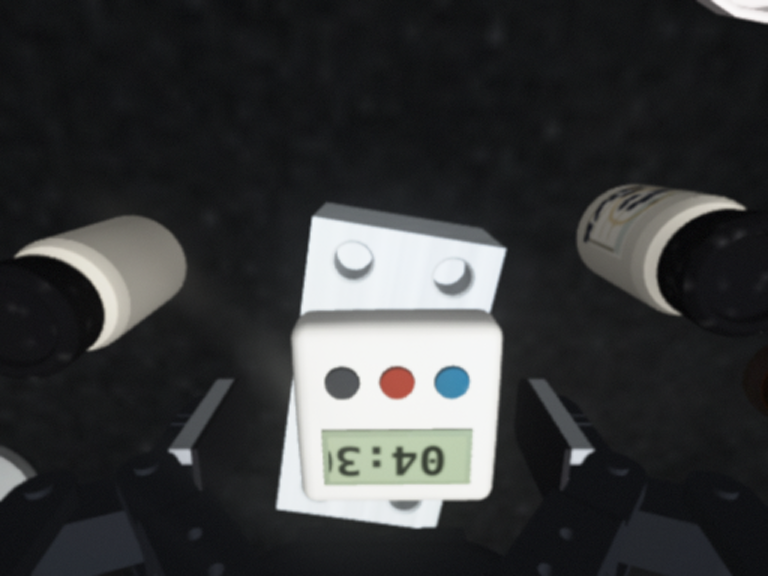

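The timer sits about 5 mm to the right of the jaw centre (x 397 against 380). I'll shift and then close.

apply_moves([
  {"xyz": [-0.001,0.005,-0.001],"turn": 0},
  {"xyz": [0,0,0],"turn": 0},
])

```text
clock: 15.78
tcp_pos: [0.5875, 0.1923, 0.2074]
orientation: [-0.092, 3.138, 0.003]
contact_force: [-0.3, 1.0, -0.5]
grip_width: 0.0856
```

apply_moves([
  {"xyz": [0,0,0],"turn": 0},
  {"xyz": [0,0,0],"turn": 0},
  {"xyz": [0,0,0],"turn": 0},
  {"xyz": [0,0,0],"turn": 0},
  {"xyz": [0,0,0],"turn": 0},
  {"xyz": [0,0,0],"turn": 0},
], claw=1, squeeze=30)

```text
clock: 16.28
tcp_pos: [0.5874, 0.1913, 0.2067]
orientation: [-0.092, 3.139, 0.001]
contact_force: [-1.6, 0.2, 6.6]
grip_width: 0.062
```

apply_moves([
  {"xyz": [0,0,0.01],"turn": 0},
  {"xyz": [0,0,0.025],"turn": 0},
  {"xyz": [0,0,0.03],"turn": 0},
  {"xyz": [-0.01,-0.016,0.03],"turn": 0},
  {"xyz": [-0.017,-0.025,0.01],"turn": 0},
  {"xyz": [-0.017,-0.025,0],"turn": 0},
  {"xyz": [-0.017,-0.025,0],"turn": 0},
  {"xyz": [-0.017,-0.025,0],"turn": 0},
  {"xyz": [-0.017,-0.025,0],"turn": 0},
  {"xyz": [-0.017,-0.025,0],"turn": 0},
  {"xyz": [-0.01,-0.02,0],"turn": 0},
  {"xyz": [-0.005,-0.012,0],"turn": 0},
])

```text
clock: 17.28
tcp_pos: [0.4581, -0.0095, 0.3111]
orientation: [0.087, -3.139, 0.001]
contact_force: [-0.4, 0.1, -0.0]
grip_width: 0.0625
```

apply_moves([
  {"xyz": [0,0,0],"turn": 0},
  {"xyz": [0,0,0],"turn": 0},
])

```text
clock: 17.45
tcp_pos: [0.46, -0.0072, 0.3113]
orientation: [-0.089, 3.14, 0.0]
contact_force: [1.3, 0.1, -0.8]
grip_width: 0.0621
```

```bash
python3 look.py 12
```

```text
17.5 [ 0.4605 -0.0064  0.3112] [-9.1400e-02  3.1391e+00  8.0000e-04] 0.062105086424410934 [ 0.23 -0.23 -0.09]
```

View pics/w12.png

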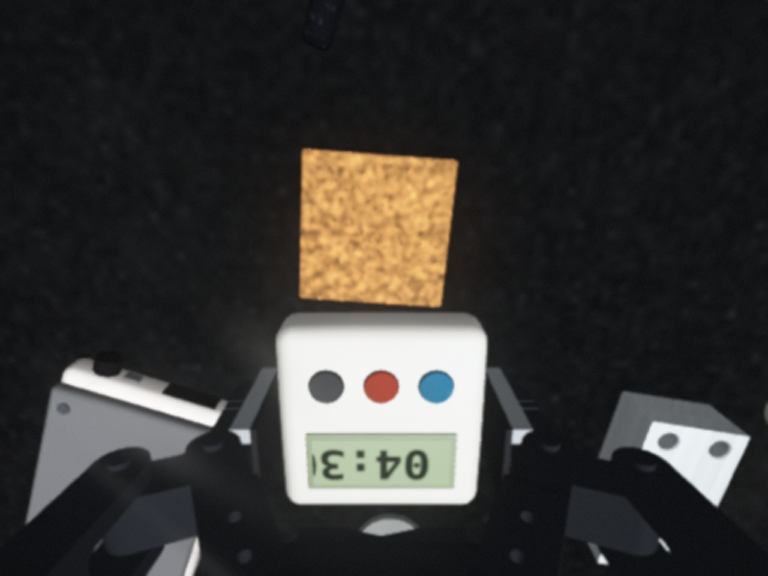

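```bash
python3 - <<'E'
from m3 import run
run(12,.4,.4,1.5,dict(mat=([(302,148),(458,160),(442,307),(299,297)],.005),timer=([(277,322),(487,322),(475,504),(288,504)],.311-.2067+.055)))
E
```

```text
mat c [ 0.431  -0.0121  0.005 ] len [np.float64(0.0884), np.float64(0.0887), np.float64(0.0896), np.float64(0.0887)] ang [np.float64(89.1), np.float64(-0.2), np.float64(-91.0), np.float64(179.0)]
timer c [ 0.4584 -0.0071  0.1593] len [np.float64(0.0582), np.float64(0.0616), np.float64(0.0591), np.float64(0.0616)] ang [np.float64(93.2), np.float64(3.6), np.float64(-86.7), np.float64(-177.3)]
```

apply_moves([
  {"xyz": [-0.014,-0.003,0],"turn": 0},
  {"xyz": [-0.013,-0.003,-0.01],"turn": 0},
  {"xyz": [0,0,-0.03],"turn": 0},
  {"xyz": [0,0,-0.03],"turn": 0},
  {"xyz": [0,0,-0.03],"turn": 0},
  {"xyz": [0,0,-0.02],"turn": 0},
  {"xyz": [0,0,-0.01],"turn": 0},
  {"xyz": [0,0,0],"turn": 0},
  {"xyz": [0,0,0],"turn": 0},
])

```text
clock: 18.25
tcp_pos: [0.4336, -0.0123, 0.1808]
orientation: [0.093, -3.14, -0.0]
contact_force: [0.5, -0.6, -0.6]
grip_width: 0.0625
```

apply_moves([
  {"xyz": [0,0,-0.002],"turn": 0},
  {"xyz": [0,0,-0.002],"turn": 0},
  {"xyz": [0,0,0],"turn": 0},
  {"xyz": [0,0,0],"turn": 0},
])

```text
clock: 18.58
tcp_pos: [0.4333, -0.0128, 0.1773]
orientation: [-0.091, 3.139, 0.0]
contact_force: [0.1, 0.1, -0.8]
grip_width: 0.0624
```

apply_moves([
  {"xyz": [0,0,-0.001],"turn": 0},
  {"xyz": [0,0,-0.001],"turn": 0},
  {"xyz": [0,0,0],"turn": 0},
  {"xyz": [0,0,0],"turn": 0},
])

```text
clock: 18.92
tcp_pos: [0.4333, -0.0129, 0.1756]
orientation: [-0.091, 3.139, 0.001]
contact_force: [-3.2, 0.3, 13.9]
grip_width: 0.0623
```

apply_moves([
  {"xyz": [0,0,0],"turn": 0},
  {"xyz": [0,0,0],"turn": 0},
  {"xyz": [0,0,0],"turn": 0},
  {"xyz": [0,0,0],"turn": 0},
  {"xyz": [0,0,0],"turn": 0},
  {"xyz": [0,0,0.02],"turn": 0},
  {"xyz": [0,0,0.03],"turn": 0},
  {"xyz": [0,0,0.03],"turn": 0},
  {"xyz": [0,0,0.03],"turn": 0},
  {"xyz": [0,0,0.03],"turn": 0},
  {"xyz": [0,0,0.03],"turn": 0},
  {"xyz": [0,0,0.02],"turn": 0},
], claw=-1)

```text
clock: 19.92
tcp_pos: [0.4332, -0.013, 0.3673]
orientation: [-0.091, 3.138, 0.001]
contact_force: [0.8, 0.1, -0.8]
grip_width: 0.0854
```

```bash
python3 look.py 13
```

```text
19.9667 [ 0.4343 -0.0131  0.37  ] [-9.0200e-02  3.1328e+00  1.9000e-03] 0.08522966727985924 [1.49 0.28 2.34]
```

View pics/w13.png

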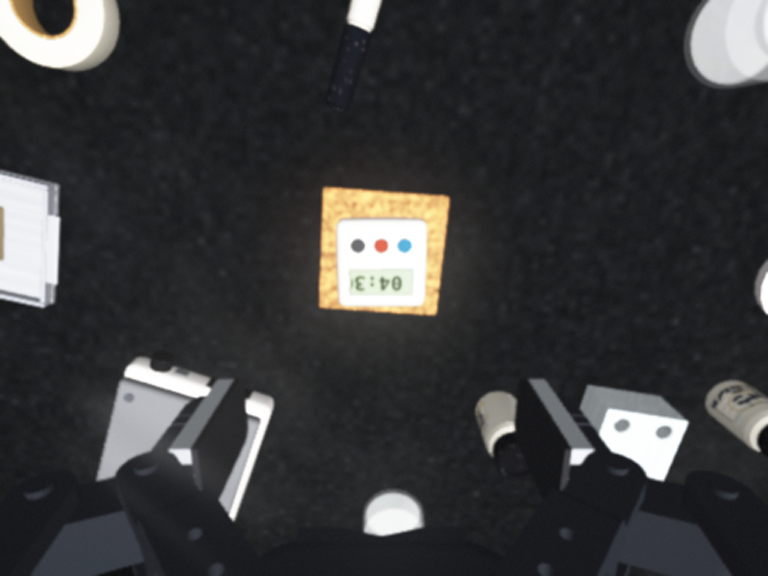

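```bash
python3 - <<'E'
from m3 import run
run(13,.4,.4,1.5,dict(mat=([(322,187),(450,197),(437,316),(319,308)],.005),timer=([(336,219),(428,220),(424,307),(340,306)],.024)))
E
```

```text
mat c [ 0.4315 -0.0122  0.005 ] len [np.float64(0.0897), np.float64(0.0893), np.float64(0.0898), np.float64(0.0897)] ang [np.float64(88.9), np.float64(-0.3), np.float64(-90.8), np.float64(179.6)]
timer c [ 0.4339 -0.0121  0.024 ] len [np.float64(0.0617), np.float64(0.062), np.float64(0.0599), np.float64(0.0619)] ang [np.float64(92.7), np.float64(2.5), np.float64(-87.4), np.float64(-175.8)]
```

The timer lies 2.4 mm from the mat's centre. Now the block.

apply_moves([
  {"xyz": [0.01,0.012,0],"turn": -0.02},
  {"xyz": [0.02,0.025,0],"turn": -0.03},
  {"xyz": [0.02,0.025,0],"turn": -0.03},
  {"xyz": [0.02,0.025,0],"turn": -0.03},
  {"xyz": [0.02,0.025,0],"turn": -0.03},
  {"xyz": [0.02,0.025,0],"turn": -0.03},
  {"xyz": [0.02,0.025,0],"turn": 0},
  {"xyz": [0.015,0.02,0],"turn": 0},
  {"xyz": [0.009,0.012,0],"turn": 0},
  {"xyz": [0,0.003,0],"turn": 0},
  {"xyz": [0,0,0],"turn": 0},
  {"xyz": [0,0,0],"turn": 0},
])

```text
clock: 20.97
tcp_pos: [0.5865, 0.1832, 0.3641]
orientation: [-0.176, -3.135, 0.002]
contact_force: [-0.0, 0.5, -0.0]
grip_width: 0.0852
```

```bash
python3 look.py 14;  python3 - <<'E'
from h import *
im=cv2.imread('pics/w14_raw.png'); crop(im,200,100,110,140,5,'pics/c14.png')
E
```

```text
21.0167 [0.5865 0.1828 0.3643] [-1.7760e-01 -3.1355e+00  1.6000e-03] 0.08530936621040494 [-0.43  0.67  0.36]
```

View pics/c14.png

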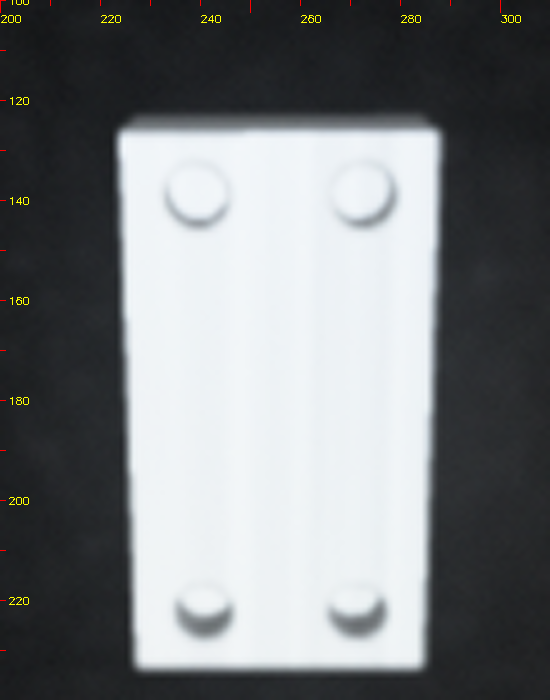

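View pics/w14.png

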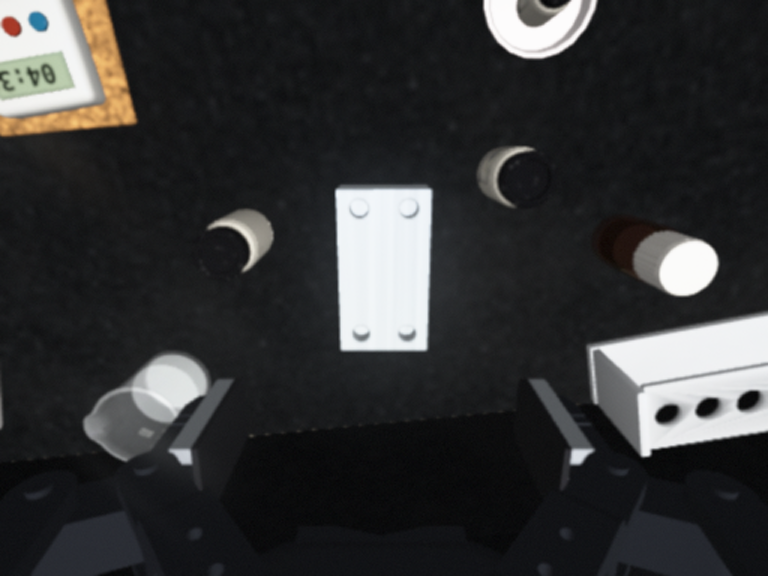

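```bash
python3 - <<'E'
from m3 import run
run(14,200,100,5,dict(block=([(118,131),(441,130),(425,668),(136,668)],.036)))
E
```

```text
block c [0.5886 0.1841 0.036 ] len [np.float64(0.0606), np.float64(0.1103), np.float64(0.0605), np.float64(0.1102)] ang [np.float64(83.7), np.float64(-6.2), np.float64(-96.4), np.float64(173.8)]
```

apply_moves([
  {"xyz": [0.002,0.001,-0.03],"turn": 0},
  {"xyz": [0,0,-0.035],"turn": 0},
  {"xyz": [0,0,-0.035],"turn": 0},
  {"xyz": [0,0,-0.035],"turn": 0},
  {"xyz": [0,0,-0.03],"turn": 0},
  {"xyz": [0,0,-0.018],"turn": 0},
  {"xyz": [0,0,-0.006],"turn": 0},
  {"xyz": [0,0,0],"turn": 0},
  {"xyz": [0,0,0],"turn": 0},
])

```text
clock: 21.77
tcp_pos: [0.5895, 0.1845, 0.1767]
orientation: [0.177, 3.136, 0.0]
contact_force: [0.4, -0.2, 0.2]
grip_width: 0.0855
```

apply_moves([
  {"xyz": [0,0,0],"turn": 0},
  {"xyz": [0,0,0],"turn": 0},
  {"xyz": [0,0,0],"turn": 0},
  {"xyz": [0,0,0],"turn": 0},
  {"xyz": [0,0,0],"turn": 0},
  {"xyz": [0,0,0],"turn": 0},
  {"xyz": [0,0,0],"turn": 0},
], claw=1, squeeze=60)

```text
clock: 22.35
tcp_pos: [0.5899, 0.1851, 0.1778]
orientation: [0.176, 3.134, 0.002]
contact_force: [-1.1, -1.0, 6.9]
grip_width: 0.0593
```

apply_moves([
  {"xyz": [0,0,0.01],"turn": 0},
  {"xyz": [0,0,0.025],"turn": 0},
  {"xyz": [0,0,0.03],"turn": 0},
  {"xyz": [0,0,0.03],"turn": 0},
  {"xyz": [0,-0.01,0.03],"turn": 0},
  {"xyz": [0,-0.02,0.02],"turn": -0.02},
  {"xyz": [0.002,-0.025,0],"turn": -0.02},
  {"xyz": [0.002,-0.03,0],"turn": -0.02},
  {"xyz": [0.002,-0.03,0],"turn": -0.02},
  {"xyz": [0.002,-0.03,0],"turn": -0.02},
  {"xyz": [0.002,-0.03,0],"turn": -0.02},
  {"xyz": [0.002,-0.03,0],"turn": -0.02},
])

```text
clock: 23.35
tcp_pos: [0.6006, -0.0213, 0.3216]
orientation: [0.396, 3.116, 0.001]
contact_force: [-0.5, 0.1, -3.7]
grip_width: 0.0591
```

apply_moves([
  {"xyz": [0.002,-0.03,0],"turn": -0.02},
  {"xyz": [0.002,-0.03,0],"turn": -0.02},
  {"xyz": [0,-0.025,0],"turn": -0.007},
  {"xyz": [0,-0.02,0],"turn": 0},
  {"xyz": [0,-0.015,0],"turn": 0},
  {"xyz": [0,-0.01,0],"turn": 0},
  {"xyz": [0,0,0],"turn": 0},
  {"xyz": [0,0,0],"turn": 0},
])

```text
clock: 24.02
tcp_pos: [0.6049, -0.1496, 0.321]
orientation: [-0.468, -3.106, -0.001]
contact_force: [0.0, 0.5, -3.4]
grip_width: 0.0589
```

```bash
python3 look.py 15
```

```text
24.0667 [ 0.6051 -0.1486  0.3209] [-4.6590e-01 -3.1067e+00 -1.8000e-03] 0.05892368534835806 [ 0.32 -0.59 -4.06]
```

View pics/w15.png

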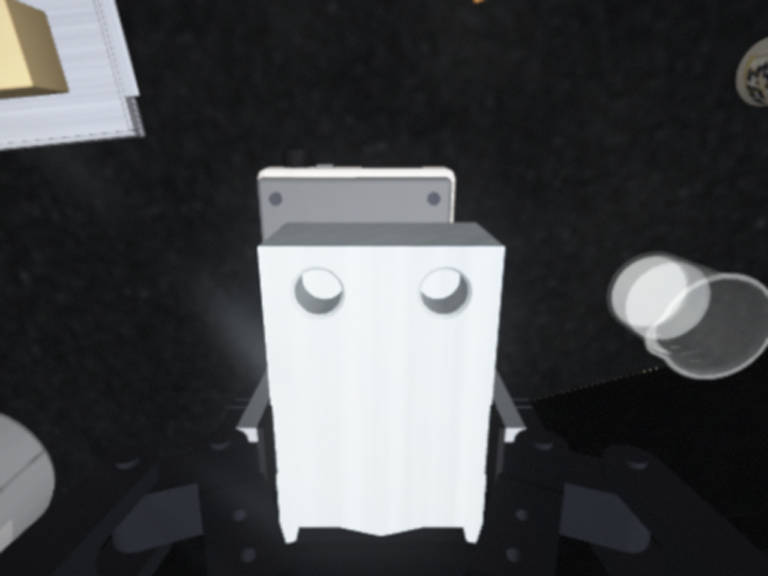

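The block is held level and lined up with the shaker (platform edge and block edge are parallel). I'll compute its held offset.

```bash
python3 - <<'E'
from h import *; import pickle
m=pickle.load(open('pics/w15.pkl','rb'))
z=.321-.177+.036
A,B=onz(m,258/1.5,247/1.5,z),onz(m,504/1.5,247/1.5,z); e=B-A; L=np.linalg.norm(e); print(L,np.degrees(np.arctan2(e[1],e[0])))
u=e/L; x=np.array([u[1],-u[0],0]); print('centre',(A+B)/2+.055*x)
# platform visible screws
for u_,v_ in ((276,198),(433,198)): print(onz(m,u_/1.5,v_/1.5,.04))
A,B=[onz(m,a/1.5,179/1.5,.04) for a in (259,455)]; print('edge',A,B,np.degrees(np.arctan2(*(B-A)[1::-1])))
m9=pickle.load(open('pics/w9.pkl','rb'))
for x_,y_ in ((188,101),(519,209)): print('w9',onz(m9,185+x_/4-.4,100+y_/4-.4,.04))
E
```

```text
0.0588047466432196 72.8599153546988
centre [ 0.60392738 -0.14965582  0.18      ]
[ 0.53881415 -0.18747883  0.04      ]
[ 0.56322117 -0.10815332  0.04      ]
edge [ 0.52712986 -0.19239339  0.04      ] [ 0.55719762 -0.09465483  0.04      ] 72.90029376342177
w9 [ 0.53854626 -0.18817948  0.04      ]
w9 [ 0.56318591 -0.10819294  0.04      ]
```

apply_moves([
  {"xyz": [0.002,-0.008,0],"turn": 0},
  {"xyz": [0,-0.007,-0.01],"turn": 0},
  {"xyz": [0,0,-0.025],"turn": 0},
  {"xyz": [0,0,-0.025],"turn": 0},
  {"xyz": [0,0,-0.018],"turn": 0},
  {"xyz": [0,0,-0.005],"turn": 0},
  {"xyz": [0,0,0],"turn": 0},
  {"xyz": [0,0,0],"turn": 0},
  {"xyz": [0,0,0],"turn": 0},
])

```text
clock: 24.82
tcp_pos: [0.6078, -0.1652, 0.239]
orientation: [0.467, 3.104, -0.0]
contact_force: [0.2, -0.1, -2.9]
grip_width: 0.059
```

```bash
python3 look.py 16; python3 - <<'E'
from bench import grab_frame
from h import *
f=grab_frame('scene')[:,:,::-1]; crop(f,270,150,140,120,5,'pics/s16.png')
E
```

```text
24.8667 [ 0.6078 -0.1652  0.2391] [ 4.673e-01  3.104e+00 -2.000e-04] 0.05901168818832513 [-0.33 -0.04 -2.48]
```

View pics/s16.png

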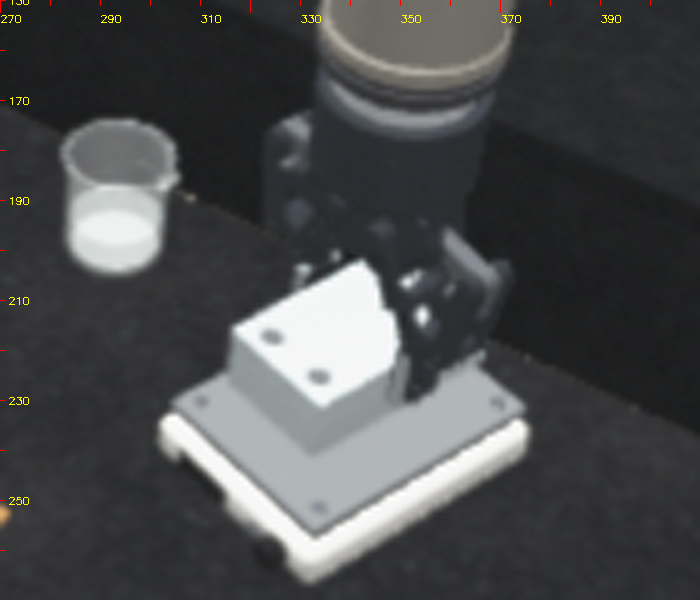

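View pics/w16.png

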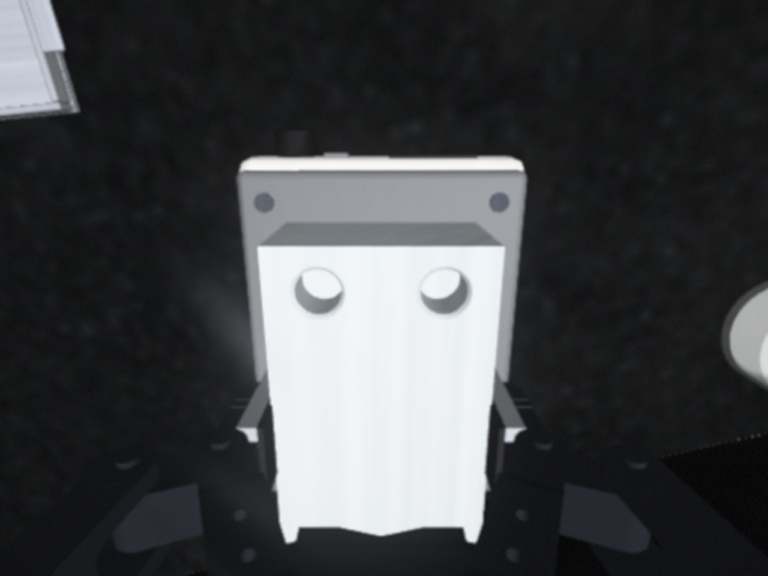

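The block is centred on the platform across its width (381 against 382), and the force still shows only the block's weight. I'll lower it in small steps.

apply_moves([
  {"xyz": [-0.001,0,-0.004],"turn": 0},
  {"xyz": [0,0,-0.003],"turn": 0},
  {"xyz": [0,0,-0.003],"turn": 0},
  {"xyz": [0,0,0],"turn": 0},
  {"xyz": [0,0,0],"turn": 0},
])

```text
clock: 25.33
tcp_pos: [0.6059, -0.1648, 0.2274]
orientation: [-0.467, -3.106, -0.0]
contact_force: [0.1, 0.1, -2.7]
grip_width: 0.0592
```

apply_moves([
  {"xyz": [0,0,-0.003],"turn": 0},
  {"xyz": [0,0,-0.003],"turn": 0},
  {"xyz": [0,0,-0.002],"turn": 0},
  {"xyz": [0,0,0],"turn": 0},
  {"xyz": [0,0,0],"turn": 0},
])

```text
clock: 25.75
tcp_pos: [0.606, -0.1648, 0.2194]
orientation: [-0.468, -3.106, -0.0]
contact_force: [-0.2, 0.2, -2.4]
grip_width: 0.0592
```

Past the peg tips with no side load. Now the last few millimetres.

apply_moves([
  {"xyz": [0,0,-0.001],"turn": 0},
  {"xyz": [0,0,-0.001],"turn": 0},
  {"xyz": [0,0,0],"turn": 0},
  {"xyz": [0,0,0],"turn": 0},
])

```text
clock: 26.08
tcp_pos: [0.6062, -0.1649, 0.2179]
orientation: [0.468, 3.106, -0.0]
contact_force: [-1.2, 0.0, -1.8]
grip_width: 0.059
```

apply_moves([
  {"xyz": [0,0,-0.001],"turn": 0},
  {"xyz": [0,0,0],"turn": 0},
  {"xyz": [0,0,0],"turn": 0},
])

```text
clock: 26.33
tcp_pos: [0.6061, -0.165, 0.2178]
orientation: [0.468, 3.106, 0.0]
contact_force: [-3.6, 1.2, 5.8]
grip_width: 0.0589
```

apply_moves([
  {"xyz": [0,0,0],"turn": 0},
  {"xyz": [0,0,0],"turn": 0},
  {"xyz": [0,0,0],"turn": 0},
  {"xyz": [0,0,0],"turn": 0},
  {"xyz": [0,0,0],"turn": 0},
  {"xyz": [0,0,0.02],"turn": 0},
  {"xyz": [0,0,0.03],"turn": 0},
  {"xyz": [0,0,0.03],"turn": 0},
  {"xyz": [0,0,0.03],"turn": 0},
  {"xyz": [0,0,0.03],"turn": 0},
  {"xyz": [0,0,0.02],"turn": 0},
  {"xyz": [0,0,0],"turn": 0},
], claw=-1)

```text
clock: 27.33
tcp_pos: [0.6073, -0.1656, 0.3819]
orientation: [0.467, 3.098, -0.0]
contact_force: [1.1, -0.8, 0.1]
grip_width: 0.0849
```

apply_moves([
  {"xyz": [-0.02,0.02,0.02],"turn": 0},
  {"xyz": [-0.02,0.02,0],"turn": 0},
  {"xyz": [0,0,0],"turn": 0},
  {"xyz": [0,0,0],"turn": 0},
])

```text
clock: 27.67
tcp_pos: [0.5654, -0.1237, 0.3963]
orientation: [-0.464, -3.106, -0.001]
contact_force: [0.8, -0.7, 0.9]
grip_width: 0.0854
```

```bash
python3 look.py 17; python3 - <<'E'
from bench import grab_frame
from h import *
f=grab_frame('scene')[:,:,::-1]; cv2.imwrite('pics/s17_raw.png',f); crop(f,290,170,110,110,6,'pics/s17.png'); crop(f,110,110,310,250,2,'pics/s17all.png')
w=cv2.imread('pics/w17_raw.png'); crop(w,180,80,150,150,4,'pics/c17.png')
E
```

```text
27.7167 [ 0.5659 -0.1246  0.3963] [-0.4663 -3.1065 -0.    ] 0.08556813215096169 [ 0.32 -0.38 -0.33]
```

View pics/s17.png

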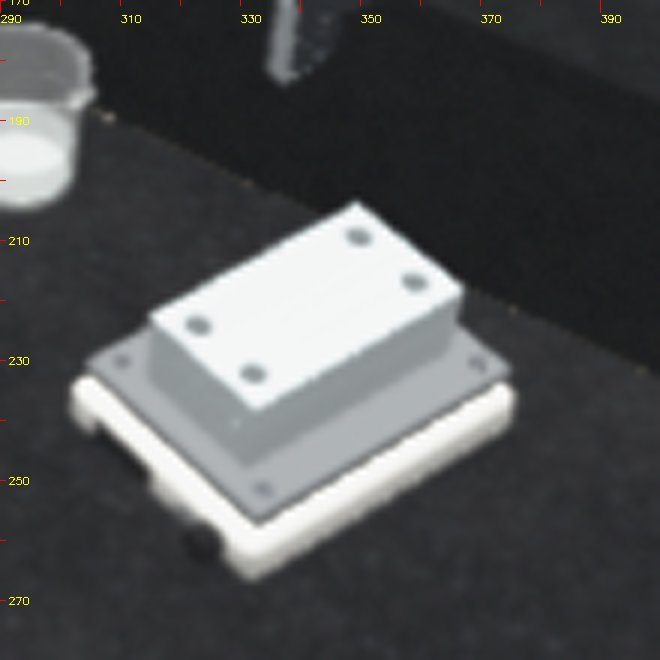

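View pics/c17.png

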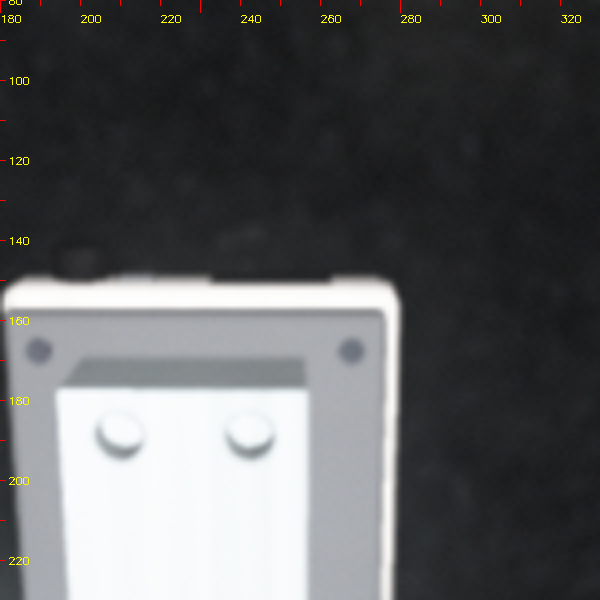

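View pics/s17all.png

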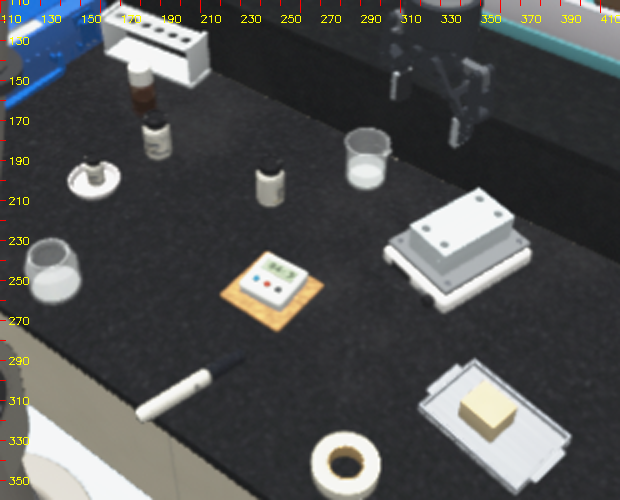

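```bash
python3 - <<'E'
from h import *; import m1
from bench import camera_model
P=[(290+x/6-.4,170+y/6-.4) for x,y in [(255,409),(463,291),(357,203),(150,316),(250,468),(150,380)]]
for z in (.040,.046,.054):
    b=m1.box(.11,.06,z+.036)
    m1.fit(list(zip(b+[(-.055,-.03,z),(-.055,.03,z)],P)),f'block z{z}',(.606,-.165))
p=[onz(m1.m,110+x/2-.2,110+y/2-.2,z) for x,y,z in ((93,155,.05),(95,183,.003))]; print(p)
E
```

```text
block z0.04 [ 0.6065 -0.1655 -0.2951] yaw -16.9 res [[0.4, -0.2], [0.1, -0.4], [0.0, 0.3], [0.6, 0.1], [-0.5, 0.4], [-0.7, -0.2]]
block z0.046 [ 0.6012 -0.1679 -0.2941] yaw -16.9 res [[0.4, -0.1], [0.4, -0.5], [0.1, 0.1], [0.4, 0.0], [-0.5, 0.5], [-0.8, -0.1]]
block z0.054 [ 0.594  -0.171  -0.2929] yaw -16.8 res [[0.4, -0.0], [0.7, -0.6], [0.2, -0.2], [0.2, -0.0], [-0.5, 0.7], [-1.0, -0.1]]
[array([0.44087327, 0.29413523, 0.05      ]), array([0.43568601, 0.29442748, 0.003     ])]
```

The block fits best at z = 0.040, 1 mm from the shaker's centre and at the same yaw, so it is seated. Nothing is being touched, so I'm handing in.

```bash
python3 -c "
from bench import r
print(r.hand_in())"
```

```text
the job is handed in; nothing more can be done
None
```

I took the pile apart from the top down and set each thing in its place, in the required order. I handed in at about 28 s. No verdict is reported.

What my last checks showed:
- **Vial:** upright in the dish, within a few mm of the centre.
- **Carton:** flat in the tray, lined up with it. It is about 10 mm towards the mat side of centre, which I chose to keep clear of the bottles and is well inside the limit.
- **Timer:** flat on the cork mat, 2.4 mm from the centre.
- **Tube block:** down over both pegs. I felt contact with its underside at 40.5 mm, where the platform is at 40 mm. The final picture puts it about 1 mm from the shaker's centre, with the yaw within 0.1° of it. I set it down until it met the platform and did not press it further.
- **Beaker and brown bottle:** the arm never touched them, and they look unmoved in the last picture.

No check failed. The largest disagreement was about 2 to 3 mm between the scene and wrist cameras, close to the stated calibration accuracy.

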